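Scoop the finished knobs out of the tumbler

TASK

Swing the tumbler's hood up past its spring so that it stays fully open, then use the slotted scoop to lift the three red ball knobs out, letting the white tumbling balls drop back through its slots into the tub, and tip the knobs into the steel dish from low above it. Never touch the balls with the gripper, keep every white ball in the tub and the dish upright, do not knock over the spray can or shove the sanding block, and finally stand the scoop flat on a clear part of the bench, leaving the hood open.

Things in the scene. Friction and masses are not known exactly. Their poses are not given: they have to be found in the camera images.
- tumbler: Small bench tumbler, fixed: green metal tub with black rubber floor, grey motor box on its +y side. Origin at bench height; x runs along the tub from the near end to the hinged far end, z up. Inside, x from -117 mm (near rim) to +107 mm (far wall), 118 mm wide (y -59 to 59); walls 5 mm thick, tops 70 mm above the bench. All the balls start in the near half (x below -10 mm).
- tub_floor (a point): On the tub's flat inner floor, straight above the tumbler's origin, 16 mm above the bench; axes as the tumbler's. The floor ends at x = -97 mm, where the near end wall rises, leaning outward by 20 degrees, to the near rim. The other walls are upright.
- hood (a joint): Clear hood, 242x128 mm in an aluminium frame, hinged on the tub's far rim. 0 = shut, 2.45 rad = fully open on its stop, leaning 50 degrees back. A spring pulls it shut below about 1.15 rad and throws it open beyond; let go at 1.3 rad it swings to the stop by itself in under 1 s. About 3 N at the handle lifts it.
- hood_handle (a point): Middle of the hood's black bar handle (moves with it): round bar 12 mm thick, 84 mm long along y, on two thin rods 42 mm out from the hood's front edge (clear gap 30 mm), 78 mm above the bench while shut. x points from the handle to the hinge, z is the hood's outer face.
- hood_hinge (a point): Middle of the hood's hinge line (along this frame's y) at the tub's far rim, 76 mm above the bench; the handle bar circles it at 284 mm.
- scoop_grip (a point): Middle of the scoop's wooden handle: 90 mm long, 18 mm wide (y, flat faces), 28 mm deep, rising backward (+x) at 70 degrees from the bench. Axes of all scoop points: -x is the way the mouth faces, z up when it stands flat. This point is 76 mm behind (+x) and 102 mm above the middle of the scoop's underside.
- scoop: Slotted steel scoop, about 0.22 kg; origin: middle of the basket's underside (z = 0 when flat on the bench). Basket 105 mm long (x -52 to 53), 106 mm wide (y), open at the front (-x) and top, sides 30 mm high and sloping down to the lip, back 42 mm. Its floor is three round bars along x, 4 mm thick, with 22 mm slots: white balls fall through, red ones do not.
- scoop_lip (a point): Middle of the scoop's front lip, at the underside; lip 2 mm thick, 12 mm deep, 106 mm wide. This point is 128 mm ahead of (-x) and 102 mm below scoop_grip.
- scoop_basket (a point): Inside the scoop's basket, 20 mm above its underside and 57 mm behind the lip.
- dish: Round steel dish (bowl), 0.35 kg, loose, standing on the bench: rim 150 mm across, 50 mm high; origin at the centre of its underside.
- can_middle (a point): Blue spray can, 64 mm across and 136 mm high, a bystander; this point is its middle.
- sanding_block: Brown sanding block, 68x107x28 mm, a bystander; origin at the centre of its underside.
- knob1: One of three smooth, slippery red ball knobs, 36 mm across, 30 g, loose on the tub floor; origin at its centre.
- knob2: One of three smooth, slippery red ball knobs, 36 mm across, 30 g, loose on the tub floor; origin at its centre.
- knob3: One of three smooth, slippery red ball knobs, 36 mm across, 30 g, loose on the tub floor; origin at its centre.
- media1: One of five smooth white ceramic tumbling balls, 15 mm across, 10 g, loose on the tub floor; origin at its centre.
- media2: One of five smooth white ceramic tumbling balls, 15 mm across, 10 g, loose on the tub floor; origin at its centre.
- media3: One of five smooth white ceramic tumbling balls, 15 mm across, 10 g, loose on the tub floor; origin at its centre.
- media4: One of five smooth white ceramic tumbling balls, 15 mm across, 10 g, loose on the tub floor; origin at its centre.
- media5: One of five smooth white ceramic tumbling balls, 15 mm across, 10 g, loose on the tub floor; origin at its centre.

How it is judged:
By the outcome, as a careful person would: the job done as asked, in the order asked, and still so for the second after the job is handed in, with the robot touching nothing.
It also fails if it takes over 72 s, if anything falls off the work surface, if the arm or the gripper's body presses on something with over 40 N, if the wrist force passes 120 N, or if a joint passes its speed limit or range.

ROBOT

A 6-joint arm with a two-finger parallel gripper is mounted at the origin on a cart in front of the work surface, level with it; the furniture and walls round the work are solid. World frame = base frame: x ahead of the robot, y to its left, z up, the work surface at z = 0. Lengths are in m, angles in rad, forces in N, time in s.
With the tool pointing down it reaches from about 0.375 to 0.9 m from the base axis. Payload 3.1 kg.
Tool frame: the origin (TCP) lies midway between the tips of the shut fingers; the grasp point (between the pads) lies 19 mm behind it; x points along the fingers, y is the direction in which the jaws open and shut, and the axes are right-handed (so a half turn about x gives the same grasp; the last joint's range is limited). The gripper opens to 85 mm and grips with 20 to 120 N. Pads are 22 mm wide; open, the fingers measure 114 mm over their backs; the gripper's body (76 mm by 85 mm) begins 54 mm behind the grasp point. The pads swing forward as they close: fully open they stand 13 mm farther back than shut.
Start: joints at [-1.456, 0.527, 1.433, -0, 1.181, -0.178], TCP at [0.181, -0.598, 0.231] pointing down, gripper open.
Joint ranges: [-3.08, 3.08], [-0.75, 2.2], [0.22, 2.44], [-1.43, 4.57], [0, 2.65], [-2.85, 2.85]. Speed limits (rad/s): [2.79, 2.79, 3.14, 3.14, 3.14, 3.14].

INTERFACE

Orientations are given as a unit quaternion [x, y, z, w].
In Python, from station import manip gives the robot as it stands.
- The arm moves only by the tool carry_out, never from a script. Its argument "commands" is a list that holds one entry, the list of rows, each a list of 7 numbers: the shift along the tool's x, y, z in units of 25 mm (1.0 is 25 mm), then the turn, a rotation vector about the tool's x, y, z in units of 5 degrees (1.0 is 5 degrees), then the finger opening in mm, from 0 to 85.4. A call has exactly 5 rows; each row is the pose to reach, as a shift and turn from the pose commanded when the call began, along the tool's axes at that moment; what a row does not reach only later rows make up. A row lasts 1/10 s, in which the tool goes at most 50 mm and 8.59 degrees, less where a joint would pass 70% of its speed; a pose out of reach is approached as far as the arm can. A call with a gripper value outside its range is refused whole. The fingers move at their own pace and stop on an object; "force" is the grip in N (left out, the last holds). Time passes only in rows, so rows that repeat a pose let the fingers close, or fill a call up. It gives the time, the measured TCP pose, the force and the opening at its end, in the units of the state.
- manip.sense(): the state, without advancing time (a new reading comes with each control period).
- manip.snapshot(name): name is "scene" or "top"; returns a dict with "image" (480x640x3 uint8, red, green, blue), "fx", "fy", "cx", "cy" (pixels), "k1" (the pictures are not rectified: a ray, as slopes to the right and down, at radius r is drawn at 1 + k1 r^2 times it, then the intrinsics apply), "rvec" (rotation vector, rad) and "tvec" (3), from world to camera coordinates, as OpenCV has them. Camera axes: x right, y down, z forward; pixel columns grow to the right and rows downward; lengths in m; the calibration is good to about 2 mm. A picture is of the moment at which its call begins. There is no depth.
- manip.sign_off(): hands the job in, once; it reports no verdict.
The state is a dict: "t": time; "q": joint angles; "qd": joint speeds; "tau": joint torques, N m; "tcp_pos": TCP position; "tool_rot": TCP orientation; "force": force on the tool from outside, world axes, zero at the start; "ft_torque": the same for the moment, N m; "finger_gap": opening from 0.0 (shut) to 1.0 (fully open).
Only numpy, scipy, OpenCV 4.12 (cv2) and the standard library are available. Lean on these libraries where they do the work, as an engineer would, in place of code of your own. Each camera call takes 0.05 s, during which the arm holds its last target.

## Working session

There is one attempt and no reset: what is moved stays moved. The work goes in short steps, Python scripts to look and compute and a tool call to move; the robot and the scene stay as the last step left them, time stands still between calls to the robot, and variables do not carry over. Pictures are saved under pics/ and viewed, and the job is handed in when it is done.

Besides the shell and the picture viewer there is one more tool, called after "Call:" as name(argument=value, ...), one argument or row to a line, values as JSON. carry_out: Moves the arm, as the interface text tells. Its arguments: {"type":"object","properties":{"commands":{"type":"array"},"force":{"type":"number"}},"required":["commands"]}

```bash
ls; mkdir -p pics
python3 - <<'E'
from station import manip
import cv2,json
print(manip.sense())
for n in("scene","top"):
    s=manip.snapshot(n); cv2.imwrite(f"pics/{n}0.png",s["image"][:,:,::-1]); print({k:v for k,v in s.items() if k!="image"})
E
```

```text
pics
{'t': 0.0, 'q': array([-1.45546713e+00,  5.28475901e-01,  1.43389914e+00, -8.84342178e-06,
        1.18141908e+00, -1.78488835e-01]), 'qd': array([-3.47571302e-05,  1.80112158e-04, -2.88164075e-04, -5.28256031e-04,
        1.77122551e-03,  1.67686720e-03]), 'tau': array([ 1.74280831e-03, -4.42343330e+01, -1.78026330e+01, -1.14474219e-04,
        8.41017027e-03,  3.21452262e-06]), 'tcp_pos': array([ 0.18095369, -0.5974782 ,  0.23032866]), 'tool_rot': array([ 0.6995111 ,  0.10428626, -0.69946773,  0.10273018]), 'force': array([-0.22614447,  0.2148957 , -0.65004105]), 'ft_torque': array([ 0.00133947, -0.01616036,  0.0616724 ]), 'finger_gap': 1.0017726523856951}
{'fx': 576.6448777431124, 'fy': 576.6448777431124, 'cx': 323.21077286001673, 'cy': 245.67203159631083, 'k1': -0.1865535888115465, 'rvec': array([ 1.87810433, -0.89595125,  0.58589565]), 'tvec': array([-0.29963861,  0.25318682,  1.12111688])}
{'fx': 546.5579462008855, 'fy': 546.5579462008855, 'cx': 317.0079031148966, 'cy': 234.54074207456995, 'k1': -0.17334067463245276, 'rvec': array([ 1.70114087, -2.21779628,  0.55793763]), 'tvec': array([0.15643538, 0.47885003, 1.01344484])}
```

View pics/scene0.png

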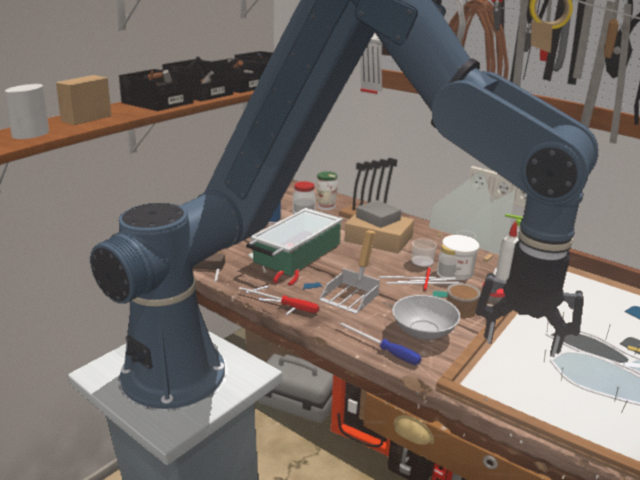

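View pics/top0.png

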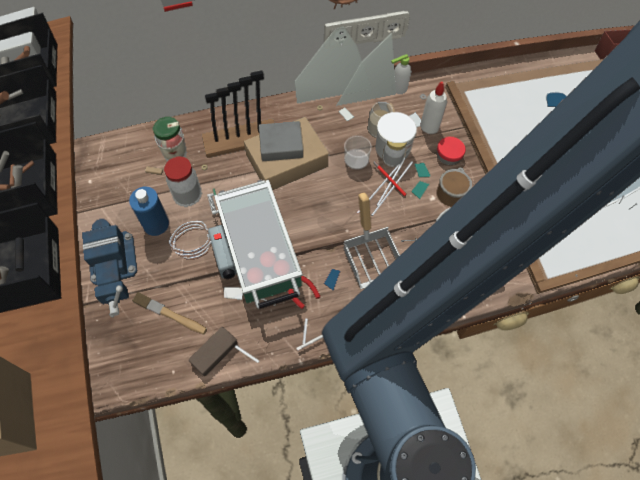

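The top view shows the tumbler at about (258,240), its handle bar at (278,298), the can at (150,210), the sanding block at (213,352) and the scoop at (370,255). The arm hides the dish there, but the scene view shows it at (426,318). I'll zoom in next.

```bash
cat > h.py <<'E'
import numpy as np,cv2
from scipy.spatial.transform import Rotation as R
def cam(s):
    return R.from_rotvec(s["rvec"]).as_matrix(),np.array(s["tvec"]),np.array([[s["fx"],0,s["cx"]],[0,s["fy"],s["cy"]],[0,0,1]]),np.array([s["k1"],0,0,0,0.])
def ray(s,px):
    Rm,t,K,d=cam(s)
    u=cv2.undistortPoints(np.array([[px]],float),K,d)[0,0]
    return -Rm.T@t, Rm.T@np.array([u[0],u[1],1.])
def onz(s,px,z):
    o,r=ray(s,px); return o+r*(z-o[2])/r[2]
def proj(s,P):
    Rm,t,K,d=cam(s)
    return cv2.projectPoints(np.array(P,float).reshape(-1,1,3),np.array(s["rvec"]),t,K,d)[0].reshape(-1,2)
def tri(s1,p1,s2,p2):
    o1,r1=ray(s1,p1);o2,r2=ray(s2,p2)
    A=np.c_[r1,-r2];x=np.linalg.lstsq(A,o2-o1,rcond=None)[0]
    a=o1+r1*x[0];b=o2+r2*x[1];return (a+b)/2,np.linalg.norm(a-b)
def crop(s,name,x0,y0,x1,y1,f):
    im=cv2.resize(s["image"][y0:y1,x0:x1,::-1],None,fx=f,fy=f,interpolation=cv2.INTER_CUBIC);cv2.imwrite("pics/"+name,im)
E
python3 - <<'E'
from station import manip;from h import *
import pickle
T=manip.snapshot("top");S=manip.snapshot("scene");pickle.dump((T,S),open("s0.pkl","wb"))
crop(T,"t1.png",190,170,350,320,5);crop(T,"t2.png",320,180,480,300,5);crop(S,"s1.png",230,190,390,320,5);crop(S,"s2.png",310,220,470,350,5)
for s in(T,S): print(ray(s,(320,240)))
E
```

```text
(array([-0.00913748,  0.17054395,  1.11878107]), array([ 0.44231716, -0.12977727, -0.88749261]))
(array([-0.52670705, -0.77480015,  0.73010571]), array([ 0.7106713 ,  0.55374133, -0.43410206]))
```

View pics/t1.png

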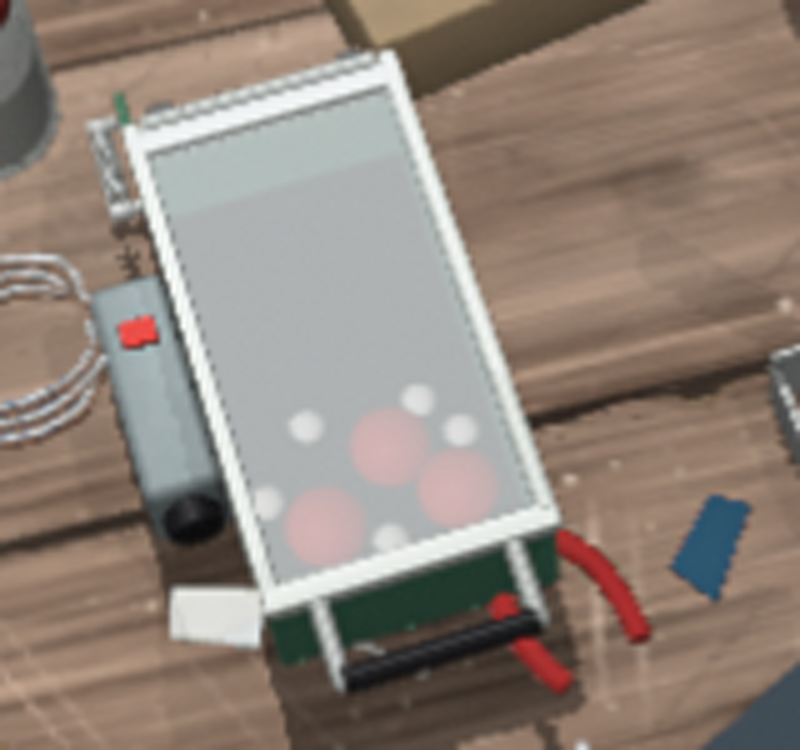

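View pics/t2.png

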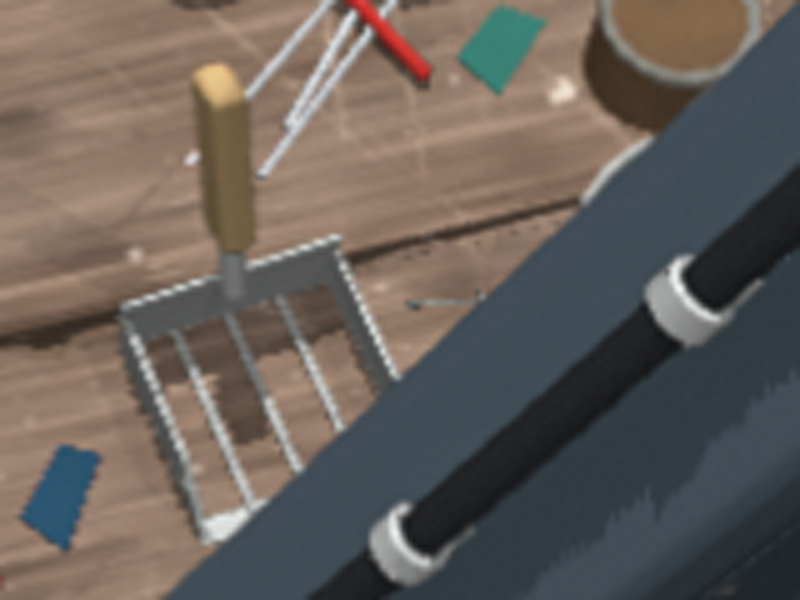

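View pics/s1.png

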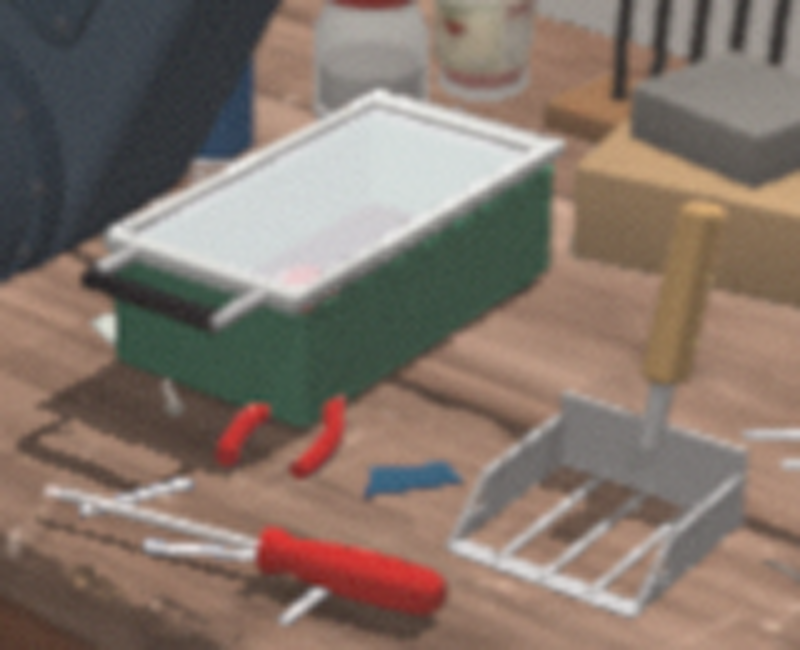

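View pics/s2.png

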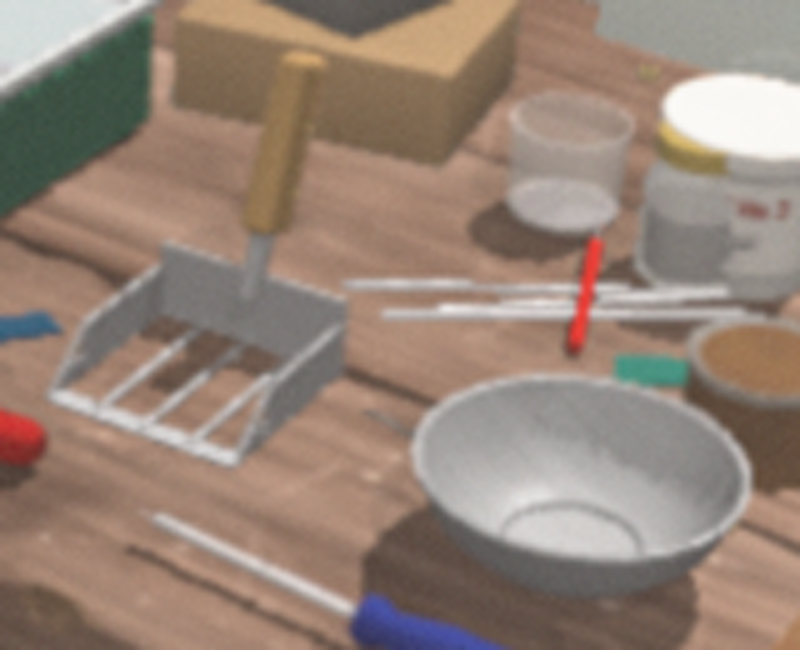

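Run:
```python
import pickle;from h import *
T,S=pickle.load(open("s0.pkl","rb"))
np.set_printoptions(precision=4,suppress=True)
t1=lambda x,y:(190+x/5-.4,170+y/5-.4)
t2=lambda x,y:(320+x/5-.4,180+y/5-.4)
s1=lambda x,y:(230+x/5-.4,190+y/5-.4)
s2=lambda x,y:(310+x/5-.4,220+y/5-.4)
print("hood FL FR NR NL");c=[onz(T,t1(*p),.079) for p in[(128,130),(397,53),(560,520),(266,608)]];print(np.array(c))
for a,b in((0,1),(1,2),(2,3),(3,0)): print(np.linalg.norm(c[a]-c[b]))
for a,b in((3,0),(2,1)): v=c[b]-c[a];print("yaw",np.arctan2(v[1],v[0]))
for a,b in((1,0),(2,3)): v=c[b]-c[a];print("yaw",np.arctan2(-v[0],v[1]))
print("bar",e:=np.array([onz(T,t1(*p),.080) for p in[(345,675),(540,618)]]),e.mean(0),np.linalg.norm(e[0]-e[1]))
print("bar scene",np.array([onz(S,s1(*p),.080) for p in[(88,277),(215,318)]]))
print("knobs",np.array([onz(T,t1(*p),.034) for p in[(390,445),(456,488),(327,527)]]))
print("media",np.array([onz(T,t1(*p),.0235) for p in[(418,399),(461,430),(307,427),(267,502),(390,537)]]))
print("lip S",l:=np.array([onz(S,s2(*p),.002) for p in[(50,395),(237,462)]]),l.mean(0),np.linalg.norm(l[0]-l[1]))
print("back top T",b:=np.array([onz(T,t2(*p),.042) for p in[(122,305),(340,237)]]),b.mean(0),np.linalg.norm(b[0]-b[1]))
print("handle top center",tri(T,t2(212,78),S,s2(303,62)))
print("handle bottom",tri(T,t2(230,245),S,s2(268,228)))
print("dish rim S",np.array([onz(S,s2(*p),.05) for p in[(413,455),(750,480),(575,378),(585,570)]]))
print("block",[onz(T,p,.028) for p in[(190,362),(225,330),(238,345),(205,374)]])
print("can base/top",onz(T,(144,192),.136))
```

```text
hood FL FR NR NL
[[0.6786 0.217  0.079 ]
 [0.6873 0.0905 0.079 ]
 [0.443  0.0761 0.079 ]
 [0.4357 0.2026 0.079 ]]
0.12684191495870392
0.24473177154081097
0.1266512874048634
0.2433837307547768
yaw 0.059572866012730284
yaw 0.05881464468963558
yaw 0.06864544617132173
yaw 0.0580158122485867
bar [[0.3984 0.1774 0.08  ]
 [0.4023 0.095  0.08  ]] [0.4004 0.1362 0.08  ] 0.08253169089106498
bar scene [[0.3935 0.1765 0.08  ]
 [0.402  0.0965 0.08  ]]
knobs [[0.5167 0.1354 0.034 ]
 [0.489  0.1121 0.034 ]
 [0.4853 0.1706 0.034 ]]
media [[0.5409 0.1179 0.0235]
 [0.5209 0.1028 0.0235]
 [0.54   0.169  0.0235]
 [0.5086 0.1937 0.0235]
 [0.4784 0.1449 0.0235]]
lip S [[ 0.4103 -0.0474  0.002 ]
 [ 0.4199 -0.1509  0.002 ]] [ 0.4151 -0.0992  0.002 ] 0.10393015184035138
back top T [[ 0.5123 -0.038   0.042 ]
 [ 0.52   -0.143   0.042 ]] [ 0.5162 -0.0905  0.042 ] 0.1052808136363231
handle top center (array([ 0.5581, -0.0859,  0.1392]), np.float64(0.0022840900419502648))
handle bottom (array([ 0.5219, -0.0908,  0.0613]), np.float64(0.005774210159649175))
dish rim S [[ 0.4117 -0.2483  0.05  ]
 [ 0.489  -0.3742  0.05  ]
 [ 0.5155 -0.2713  0.05  ]
 [ 0.3824 -0.351   0.05  ]]
block [array([0.3316, 0.3416, 0.028 ]), array([0.3813, 0.2582, 0.028 ]), array([0.3428, 0.2383, 0.028 ]), array([0.2996, 0.316 , 0.028 ])]
can base/top [0.6915 0.364  0.136 ]
```

```bash
cat >> h.py <<'E'
np.set_printoptions(precision=3,suppress=True)
def Rt(yaw,pitch=0,flip=False):
    """tool: jaws along horizontal dir; yaw=direction of tool y (world). pitch built by caller"""
def toolR(xdir,ydir):
    x=np.array(xdir,float);x/=np.linalg.norm(x);y=np.array(ydir,float);y-=x*(x@y);y/=np.linalg.norm(y)
    return np.c_[x,y,np.cross(x,y)]
def delta(st,pos,Rm):
    R0=R.from_quat(st["tool_rot"]).as_matrix()
    s=R0.T@(np.array(pos)-st["tcp_pos"])/0.025
    w=R.from_matrix(R0.T@Rm).as_rotvec()/np.radians(5)
    return np.r_[s,w]
E
python3 - <<'E'
from station import manip;from h import *
s=manip.sense();print(R.from_quat(s["tool_rot"]).as_matrix())
a=.06
for f in(1,-1):
  Rm=toolR([0,0,-1],[f*np.cos(a),f*np.sin(a),0])
  print(delta(s,[.45,-.22,.25],Rm),delta(s,[.3995,.136,.16],Rm))
E
```

```text
[[-0.     0.29  -0.957]
 [ 0.001 -0.957 -0.29 ]
 [-1.    -0.001 -0.   ]]
[ -0.753 -11.348 -14.677 -15.321  -0.012   0.011] [  2.866 -25.558 -16.866 -15.321  -0.012   0.011]
[ -0.753 -11.348 -14.677  20.679   0.012   0.013] [  2.866 -25.558 -16.866  20.679   0.012   0.013]
```

Call:
carry_out(
  commands=[
    [[-0.7,-11.3,-14.7,-15.3,0,0,30],[-0.7,-11.3,-14.7,-15.3,0,0,30],[-0.7,-11.3,-14.7,-15.3,0,0,30],[-0.7,-11.3,-14.7,-15.3,0,0,30],[-0.7,-11.3,-14.7,-15.3,0,0,30]],
  ],
  force=100,
)

```text
t: 0.7
tcp_pos: [0.3272, -0.3934, 0.2408]
tool_rot: [0.612, 0.354, -0.612, 0.354]
force: [0.6, 0.5, 0.2]
finger_gap: 0.352
```

```bash
cat > d.py <<'E'
import sys
from station import manip;from h import *
def go(pos,Rm):
    s=manip.sense();print("t",s["t"],"tcp",s["tcp_pos"],"q",s["q"],"F",s["force"],"gap",s["finger_gap"]*85.4);d=delta(s,pos,Rm)
    print("delta",d,"rows",np.linalg.norm(d[:3])/2,np.linalg.norm(d[3:])*5/8.59)
E
python3 - <<'E'
from d import *
a=.06;Rm=toolR([0,0,-1],[np.cos(a),np.sin(a),0]);go([.45,-.22,.25],Rm);go([.3995,.136,.15],Rm)
E
```

```text
t 0.7 tcp [ 0.327 -0.393  0.241] q [-1.096  0.363  1.702  0.     1.076 -0.574] F [0.596 0.548 0.169] gap 30.095955936598667
delta [-0.368  0.802 -8.459 -6.664 -0.002 -0.001] rows 4.252410189126119 3.8790540167249112
t 0.7 tcp [ 0.327 -0.393  0.241] q [-1.096  0.363  1.702  0.     1.076 -0.574] F [0.596 0.548 0.169] gap 30.095955936598667
delta [  3.634  -8.044 -19.798  -6.664  -0.002  -0.001] rows 10.83844995253924 3.8790540167249112
```

Call:
carry_out(
  commands=[
    [[-0.4,0.8,-8.5,-6.6,0,0,30],[-0.4,0.8,-8.5,-6.6,0,0,30],[-0.4,0.8,-8.5,-6.6,0,0,30],[-0.4,0.8,-8.5,-6.6,0,0,30],[1,-2,-10.5,-6.6,0,0,30]],
  ],
)

```text
t: 1.2
tcp_pos: [0.4355, -0.1889, 0.2352]
tool_rot: [0.487, 0.509, -0.486, 0.518]
force: [0.4, 0.3, -0.1]
finger_gap: 0.35
```

Run:
```python
from d import *
a=.06;Rm=toolR([0,0,-1],[np.cos(a),np.sin(a),0]);go([.3995,.136,.12],Rm)
```

```text
t 1.2 tcp [ 0.435 -0.189  0.235] q [-0.646  0.316  1.802  0.001  1.011 -0.7  ] F [ 0.368  0.275 -0.111] gap 29.868440641225426
delta [  4.503  -0.796 -13.089  -0.079   0.086  -0.122] rows 6.932589984076287 0.0982709327946776
```

Call:
carry_out(
  commands=[
    [[3,-0.8,-13.1,0,0.1,-0.1,30],[3,-0.8,-13.1,0,0.1,-0.1,30],[3,-0.8,-13.1,0,0.1,-0.1,30],[3,-0.8,-13.1,0,0.1,-0.1,30],[3,-0.8,-13.1,0,0.1,-0.1,30]],
  ],
)

```text
t: 1.7
tcp_pos: [0.4019, 0.0562, 0.177]
tool_rot: [0.488, 0.516, -0.488, 0.508]
force: [1.6, -0.3, -0.0]
finger_gap: 0.351
```

Run:
```python
from d import *
a=.06;Rm=toolR([0,0,-1],[np.cos(a),np.sin(a),0]);go([.3995,.136,.10],Rm)
```

```text
t 1.7 tcp [0.402 0.056 0.177] q [-0.143  0.335  2.013  0.01   0.803 -0.198] F [ 1.575 -0.32  -0.037] gap 29.978184223634976
delta [ 3.105  0.08  -3.166 -0.135 -0.1    0.089] rows 2.217567193521744 0.11070892743095945
```

Call:
carry_out(
  commands=[
    [[1.6,0.1,-2.4,-0.1,-0.1,0.1,30],[3.0,0.1,-3.2,-0.1,-0.1,0.1,30],[3.1,0.1,-3.2,-0.1,-0.1,0.1,30],[3.1,0.1,-3.2,-0.1,-0.1,0.1,30],[3.1,0.1,-3.2,-0.1,-0.1,0.1,30]],
  ],
)

```text
t: 2.2
tcp_pos: [0.4008, 0.1346, 0.1008]
tool_rot: [0.486, 0.514, -0.485, 0.514]
force: [1.0, -0.2, 0.7]
finger_gap: 0.348
```

Run:
```python
from d import *
a=.06;Rm=toolR([0,0,-1],[np.cos(a),np.sin(a),0]);go([.3995,.136,.059],Rm)
T=manip.snapshot("top");S=manip.snapshot("scene");crop(T,"t3.png",210,220,370,330,5);crop(S,"s3.png",200,190,360,310,5)
```

```text
t 2.2 tcp [0.401 0.135 0.101] q [ 0.058  0.51   2.048 -0.     0.583  0.001] F [ 0.974 -0.188  0.67 ] gap 29.733591647053334
delta [ 1.671 -0.049 -0.06  -0.029  0.002 -0.008] rows 0.8364340740606823 0.017363594673008565
```

View pics/t3.png

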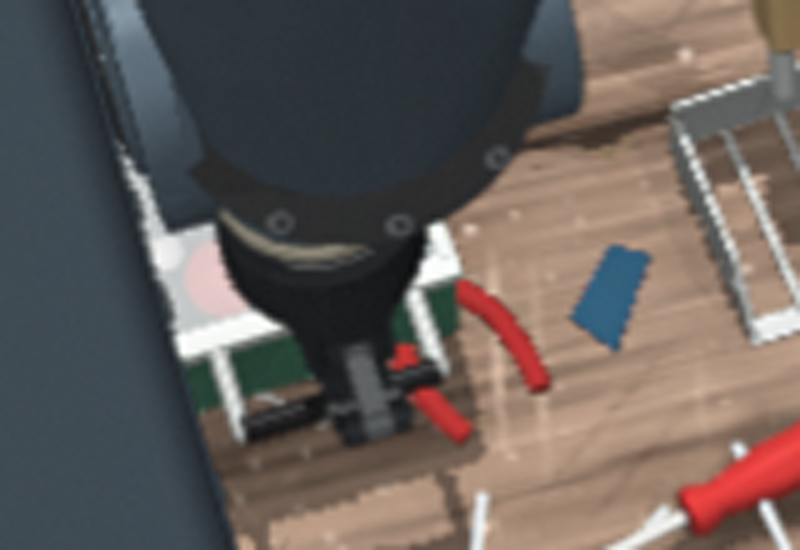

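View pics/s3.png

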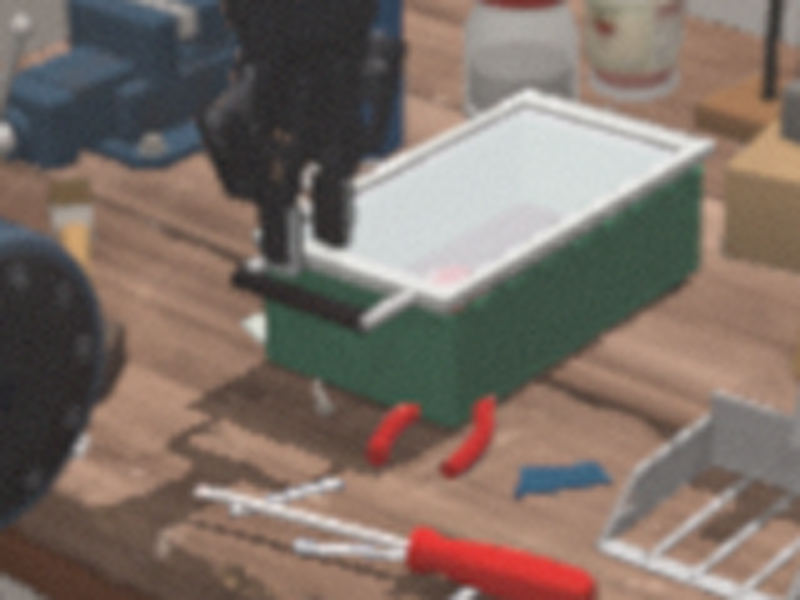

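Call:
carry_out(
  commands=[
    [[0.4,0,0,0,0,0,30],[0.8,0,0,0,0,0,30],[1.2,0,0,0,0,0,30],[1.6,-0.1,0,0,0,0,30],[1.6,-0.1,0,0,0,0,0]],
  ],
  force=80,
)

```text
t: 2.8
tcp_pos: [0.3964, 0.1347, 0.0589]
tool_rot: [0.485, 0.515, -0.486, 0.513]
force: [6.7, -0.6, -2.7]
finger_gap: 0.2
```

Call:
carry_out(
  commands=[
    [[0,0,0,0,0,0,0],[0,0,0,0,0,0,0],[0,0,0,0,0,0,0],[0,0,0,0,0,0,0],[0,0,0,0,0,0,0]],
  ],
)

```text
t: 3.3
tcp_pos: [0.3992, 0.1349, 0.0607]
tool_rot: [0.486, 0.513, -0.484, 0.515]
force: [4.8, -2.3, -2.6]
finger_gap: 0.109
```

Run:
```python
from d import *
a=.06;Rm=toolR([0,0,-1],[np.cos(a),np.sin(a),0]);go([.3995,.136,.059],Rm)
s=manip.sense();g=s["tcp_pos"]+[0,0,.019]
h=np.array([.682,.153,.076]);print(np.linalg.norm(g-h))
for th in (0.15,.3,.45,.6,.75,.9,1.05,1.2,1.35):
    d=np.array([np.cos(a),np.sin(a),0]);p=h-.284*np.cos(th)*d+[0,0,.284*np.sin(th)+.002]
    go_=delta(s,p-[0,0,.019],R.from_quat(s["tool_rot"]).as_matrix());print(th,go_[:3])
```

```text
t 3.3 tcp [0.399 0.135 0.061] q [ 0.06   0.602  2.077 -0.001  0.459  0.002] F [ 4.845 -2.262 -2.612] gap 9.268669500256319
delta [ 0.067  0.015 -0.042 -0.023  0.003 -0.038] rows 0.040157758656319764 0.025819287044892333
0.283421026295017
0.15 [-1.631  0.109 -0.043]
0.3 [-3.289  0.494 -0.043]
0.45 [-4.871  1.123 -0.044]
0.6 [-6.341  1.981 -0.046]
0.75 [-7.667  3.049 -0.047]
0.9 [-8.818  4.303 -0.05 ]
1.05 [-9.768  5.716 -0.052]
1.2 [-10.497   7.254  -0.055]
1.35 [-10.988   8.884  -0.058]
```

Call:
carry_out(
  commands=[
    [[-0.7,0.03,0,0,0,0,0],[-1.63,0.1,0,0,0,0,0],[-2.5,0.28,0,0,0,0,0],[-3.3,0.49,0,0,0,0,0],[-4.1,0.78,0,0,0,0,0]],
  ],
)

```text
t: 3.8
tcp_pos: [0.4191, 0.1362, 0.1641]
tool_rot: [0.487, 0.513, -0.484, 0.515]
force: [9.3, -0.1, -8.9]
finger_gap: 0.104
```

```bash
cat > arc.py <<'E'
from d import *
a=.06;Rm=toolR([0,0,-1],[np.cos(a),np.sin(a),0]);s=manip.sense();h=np.array([.682,.153,.076]);g=s["tcp_pos"]+[0,0,.019]
print(s["t"],s["force"],s["finger_gap"]*85,g,np.linalg.norm((g-h)),np.arctan2(g[2]-.076,h[0]-g[0]))
for th in (.45,.6,.75,.9,1.05,1.2,1.35,1.45):
    d=np.array([np.cos(a),np.sin(a),0]);p=h-.284*np.cos(th)*d+[0,0,.284*np.sin(th)]
    print(th,delta(s,p-[0,0,.019],Rm))
E
python3 arc.py
```

```text
3.8 [ 9.323 -0.098 -8.908] 8.862844318277507 [0.419 0.136 0.183] 0.28435787663033296 0.38684615073349554
0.45 [-0.656  0.311 -0.041 -0.026  0.001 -0.057]
0.6 [-2.125  1.171 -0.042 -0.026  0.001 -0.057]
0.75 [-3.449  2.242 -0.045 -0.026  0.001 -0.057]
0.9 [-4.598  3.498 -0.047 -0.026  0.001 -0.057]
1.05 [-5.546  4.912 -0.051 -0.026  0.001 -0.057]
1.2 [-6.272  6.452 -0.054 -0.026  0.001 -0.057]
1.35 [-6.76   8.082 -0.058 -0.026  0.001 -0.057]
1.45 [-6.948  9.202 -0.06  -0.026  0.001 -0.057]
```

Call:
carry_out(
  commands=[
    [[-1.1,0.55,0,0,0,0,0],[-2.13,1.17,0,0,0,0,0],[-3.0,1.85,0,0,0,0,0],[-3.85,2.63,0,0,0,0,0],[-4.6,3.5,0,0,0,0,0]],
  ],
)

```text
t: 4.3
tcp_pos: [0.4982, 0.1416, 0.2777]
tool_rot: [0.481, 0.518, -0.489, 0.511]
force: [-5.1, 0.2, -0.0]
finger_gap: 0.107
```

```bash
python3 arc.py
```

```text
4.3 [-5.139  0.245 -0.047] 9.135053222704277 [0.498 0.142 0.297] 0.2874026024796222 0.8763170360408854
0.45 [ 3.928 -2.805 -0.008 -0.016 -0.01   0.172]
0.6 [ 2.442 -1.974 -0.011 -0.016 -0.01   0.172]
0.75 [ 1.097 -0.93  -0.014 -0.016 -0.01   0.172]
0.9 [-0.077  0.303 -0.016 -0.016 -0.01   0.172]
1.05 [-1.053  1.698 -0.019 -0.016 -0.01   0.172]
1.2 [-1.81   3.223 -0.022 -0.016 -0.01   0.172]
1.35 [-2.331  4.843 -0.025 -0.016 -0.01   0.172]
1.45 [-2.54   5.959 -0.027 -0.016 -0.01   0.172]
```

Call:
carry_out(
  commands=[
    [[-0.75,1.2,0,0,0,0,0],[-1.35,2.25,0,0,0,0,0],[-1.81,3.22,0,0,0,0,0],[-2.2,4.3,0,0,0,0,0],[-2.35,4.9,0,0,0,0,0]],
  ],
)

```text
t: 4.8
tcp_pos: [0.6263, 0.1497, 0.3397]
tool_rot: [0.486, 0.515, -0.484, 0.514]
force: [-1.9, 2.9, 8.1]
finger_gap: 0.106
```

```bash
python3 arc.py
python3 - <<'E'
from d import *
T=manip.snapshot("top");S=manip.snapshot("scene");cv2.imwrite("pics/s4.png",S["image"][:,:,::-1])
E
```

```text
4.8 [-1.87   2.852  8.142] 8.994547470985644 [0.626 0.15  0.359] 0.28814593605386946 1.3762341275336027
0.45 [ 6.365 -7.998  0.03  -0.014 -0.03  -0.002]
0.6 [ 4.892 -7.145  0.025 -0.014 -0.03  -0.002]
0.75 [ 3.563 -6.081  0.02  -0.014 -0.03  -0.002]
0.9 [ 2.408 -4.83   0.016 -0.014 -0.03  -0.002]
1.05 [ 1.453 -3.421  0.011 -0.014 -0.03  -0.002]
1.2 [ 0.719 -1.885  0.008 -0.014 -0.03  -0.002]
1.35 [ 0.223 -0.256  0.005 -0.014 -0.03  -0.002]
1.45 [ 0.031  0.863  0.003 -0.014 -0.03  -0.002]
```

View pics/s4.png

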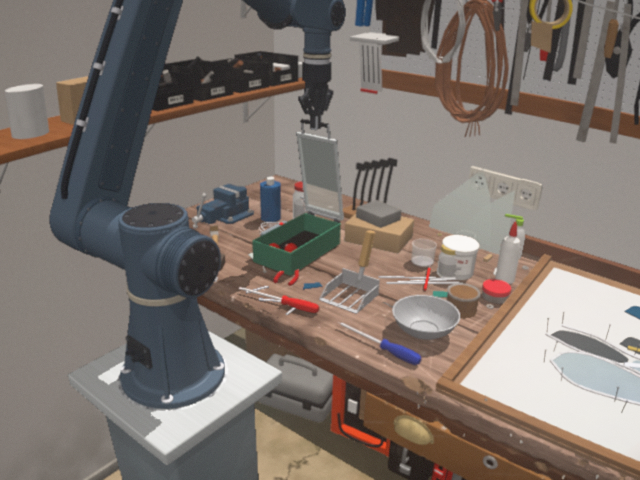

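The hood stands nearly upright at (318,165), past its spring, with the gripper on the bar. I'll open the fingers and lift straight up.

Call:
carry_out(
  commands=[
    [[0,0,0,0,0,0,50],[0,0.1,0,0,0,0,50],[-0.8,0.2,0,0,0,0,50],[-2,0.2,0,0,0,0,50],[-3.5,-1,0,0,0,0,50]],
  ],
)

```text
t: 5.4
tcp_pos: [0.6021, 0.1464, 0.421]
tool_rot: [0.484, 0.516, -0.487, 0.512]
force: [-0.1, -0.8, 0.1]
finger_gap: 0.582
```

Run:
```python
from d import *
a=.085;Rm=toolR([0,0,-1],[-np.sin(a),np.cos(a),0]);go([.5426,-.0883,.25],Rm);Rm=toolR([0,0,-1],[np.sin(a),-np.cos(a),0]);go([.5426,-.0883,.25],Rm)
S=manip.snapshot("scene");cv2.imwrite("pics/s5.png",S["image"][:,:,::-1])
```

```text
t 5.4 tcp [0.602 0.146 0.421] q [0.058 0.378 1.165 0.    1.606 0.002] F [-0.123 -0.845  0.107] gap 49.73971782052753
delta [  6.859  -2.86    9.237 -18.324  -0.063   0.06 ] rows 5.927724985928257 10.666074497949268
t 5.4 tcp [0.602 0.146 0.421] q [0.058 0.378 1.165 0.    1.606 0.002] F [-0.123 -0.845  0.107] gap 49.73971782052753
delta [ 6.859 -2.86   9.237 17.676  0.059  0.063] rows 5.927724985928257 10.28867911445671
```

View pics/s5.png

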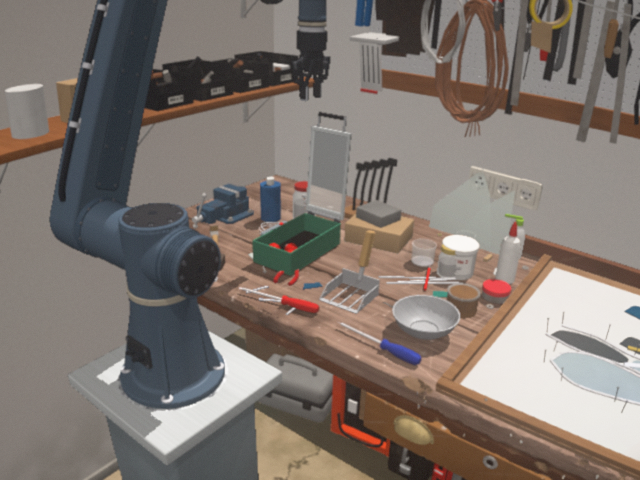

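```bash
python3 - <<'E'
from h import *
D=[([.527,1.433,1.181],[.181,-.598,.231]),([.363,1.702,1.076],[.327,-.393,.241]),([.316,1.802,1.011],[.4355,-.1889,.2352]),([.335,2.013,.803],[.4019,.0562,.177]),([.51,2.048,.583],[.4008,.1346,.1008]),([.602,2.077,.459],[.3992,.1349,.0607]),([.378,1.165,1.606],[.6021,.1464,.421])]
from scipy.optimize import least_squares
def f(p):
    o=[]
    for q,x in D:
        a,b=q[0],q[0]+q[1];r=np.hypot(x[0],x[1])
        o+=[p[0]+p[1]*np.sin(a)+p[2]*np.sin(b)+p[4]*np.cos(b)-r,p[3]+p[1]*np.cos(a)+p[2]*np.cos(b)-p[4]*np.sin(b)-x[2]]
    return o
s=least_squares(f,[0,.5,.5,.1,0]);print(s.x,np.abs(s.fun).max());
T=np.array([f[0] for f in D])
E
python3 - <<'E'
import sys;sys.path.insert(0,'.')
import os;os.chdir('.')
from station import manip;from h import *
T=manip.snapshot("top");S=manip.snapshot("scene");cv2.imwrite("pics/s6.png",S["image"][:,:,::-1]);crop(T,"t6.png",190,130,350,290,4)
E
```

```text
[ 0.016  0.578  0.388 -0.021  0.107] 0.0032962026179461645
```

View pics/t6.png

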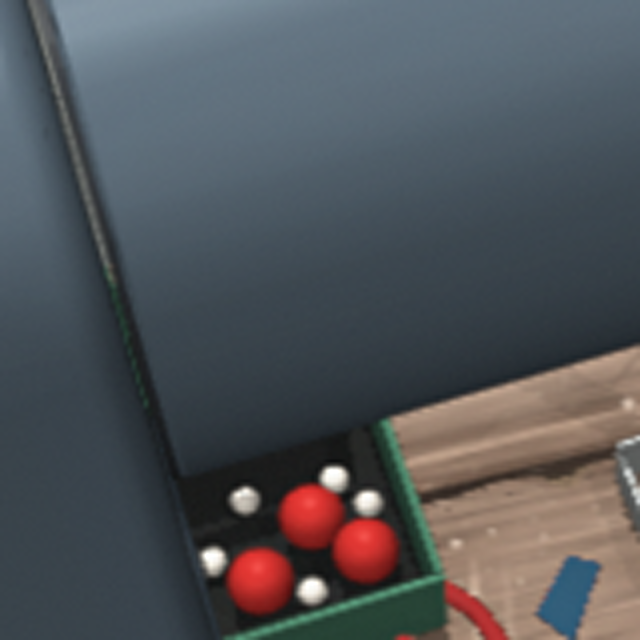

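Three red knobs at crop (312,517), (366,550) and (261,580) and five white balls now show clearly through the open tub. Next the arm goes to the scoop.

Call:
carry_out(
  commands=[
    [[6,-2.9,9.2,17.7,0,0,50],[6,-2.9,9.2,17.7,0,0,50],[6,-2.9,9.2,17.7,0,0,50],[6,-2.9,9.2,17.7,0,0,50],[6,-2.9,9.2,17.7,0,0,50]],
  ],
)

```text
t: 6.05
tcp_pos: [0.5476, -0.0599, 0.2893]
tool_rot: [-0.64, -0.3, 0.642, -0.298]
force: [0.7, -0.6, -0.8]
finger_gap: 0.583
```

Run:
```python
from d import *
a=.085;Rm=toolR([0,0,-1],[np.sin(a),-np.cos(a),0]);go([.5426,-.0883,.20],Rm)
```

```text
t 6.05 tcp [ 0.548 -0.06   0.289] q [-0.312  0.364  1.546  0.     1.236  0.386] F [ 0.694 -0.564 -0.797] gap 49.80472807868397
delta [3.572 0.591 0.994 9.024 0.033 0.036] rows 1.877336939912001 5.252774194613869
```

Call:
carry_out(
  commands=[
    [[2,0.6,1,9,0,0,50],[2,0.6,1,9,0,0,50],[2,0.6,1,9,0,0,50],[2,0.6,1,9,0,0,50],[2,0.6,1,9,0,0,50]],
  ],
)

```text
t: 6.55
tcp_pos: [0.5436, -0.0875, 0.2399]
tool_rot: [-0.704, -0.044, 0.708, -0.042]
force: [0.5, 0.7, -0.8]
finger_gap: 0.584
```

Run:
```python
from d import *
import pickle
a=.085;Rm=toolR([0,0,-1],[np.sin(a),-np.cos(a),0]);go([.5426,-.0883,.085],Rm)
T=manip.snapshot("top");S=manip.snapshot("scene");pickle.dump((T,S),open("s7.pkl","wb"))
crop(T,"t7.png",320,160,480,290,5);crop(S,"s7.png",310,200,470,330,5);cv2.imwrite("pics/t7f.png",T["image"][:,:,::-1])
```

```text
t 6.55 tcp [ 0.544 -0.087  0.24 ] q [-0.363  0.419  1.607  0.     1.121  1.087] F [ 0.51   0.732 -0.843] gap 49.86918923169378
delta [6.195 0.045 0.014 0.418 0.055 0.03 ] rows 3.0974541125186876 0.24609520900350582
```

View pics/t7f.png

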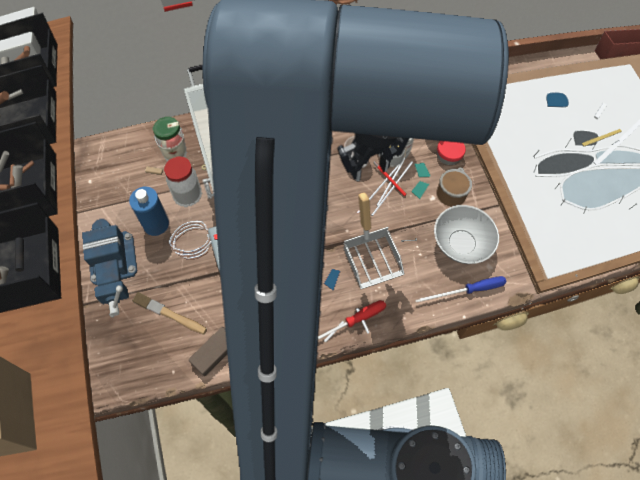

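View pics/s7.png

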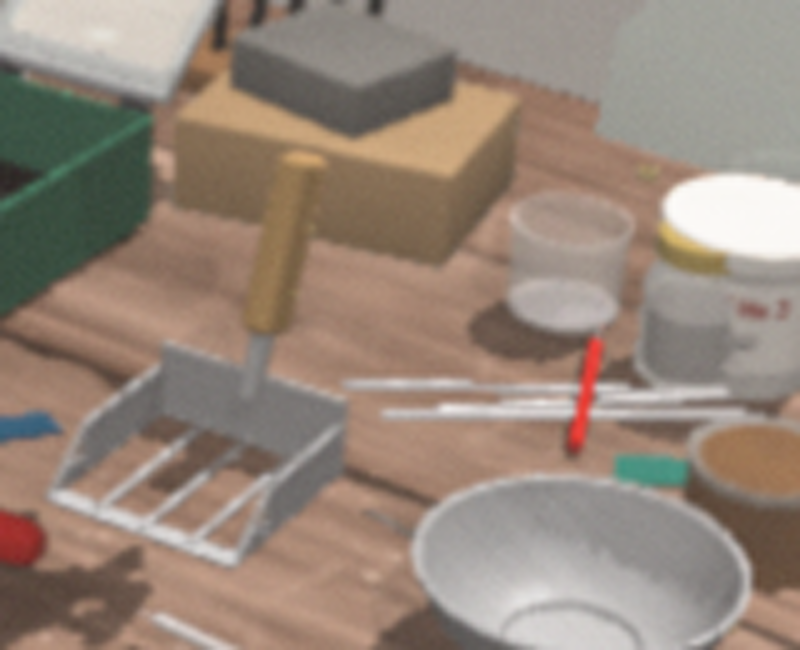

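Run:
```python
import pickle;from h import *
T,S=pickle.load(open("s7.pkl","rb"));crop(T,"t7b.png",330,180,450,300,6);crop(T,"t7c.png",420,195,510,275,8)
```

```text
(no output)
```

View pics/t7b.png

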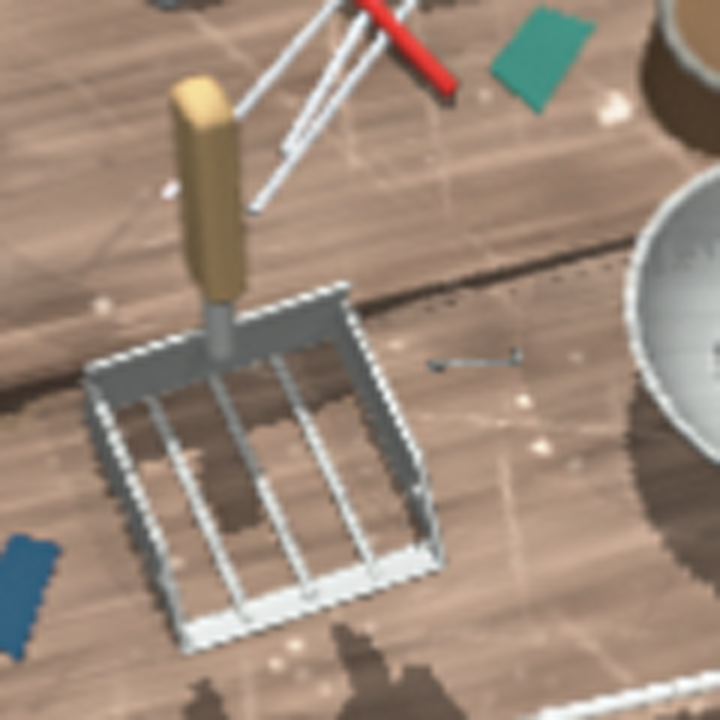

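View pics/t7c.png

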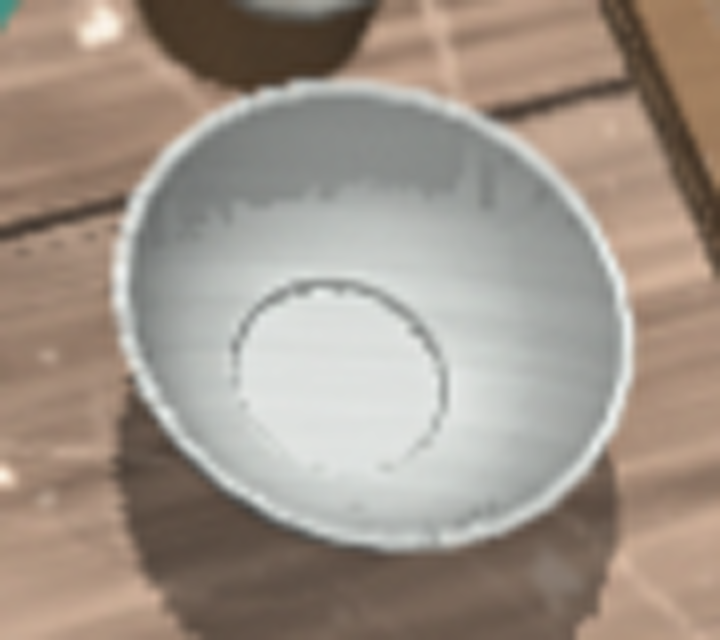

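Run:
```python
import pickle;from h import *
T,S=pickle.load(open("s7.pkl","rb"))
p=lambda x,y:(330+x/6-.42,180+y/6-.42)
l=np.array([onz(T,p(188,650),0.001),onz(T,p(440,568),0.001)]);b=np.array([onz(T,p(86,370),.042),onz(T,p(348,285),.042)])
print(l,b,np.linalg.norm(l[0]-l[1]),np.linalg.norm(b[0]-b[1]))
for e in(l,b): v=e[0]-e[1];print("yaw",np.arctan2(-v[0],v[1]))
m=l.mean(0);n=b.mean(0);v=n-m;print(m,n,np.hypot(*v[:2]),np.arctan2(v[1],v[0]))
print("handle top",onz(T,p(202,100),.144))
d=lambda x,y:(420+x/8-.44,195+y/8-.44)
r=np.array([onz(T,d(*q),.05) for q in[(118,300),(630,345),(335,82),(400,548),(180,480),(560,170)]]);
A=np.c_[2*r[:,:2],np.ones(6)];x=np.linalg.lstsq(A,(r[:,:2]**2).sum(1),rcond=None)[0];print("dish",x[:2],np.sqrt(x[2]+x[:2]@x[:2]),onz(T,d(342,375),.004))
```

```text
[[ 0.41  -0.049  0.001]
 [ 0.416 -0.15   0.001]] [[ 0.511 -0.037  0.042]
 [ 0.52  -0.143  0.042]] 0.10125555183117525 0.10591642201547855
yaw 0.06747751809249943
yaw 0.08532294153846355
[ 0.413 -0.099  0.001] [ 0.515 -0.09   0.042] 0.10279328085546076 0.09036431413167832
handle top [ 0.553 -0.087  0.144]
dish [ 0.454 -0.308] 0.07566139554583542 [ 0.457 -0.312  0.004]
```

Call:
carry_out(
  commands=[
    [[1.5,0,-0.02,0.4,0,0,50],[3.2,0,-0.03,0.4,0,0,50],[4.6,0.05,-0.03,0.4,0,0,50],[5.6,0.05,-0.03,0.4,0,0,50],[5.6,0.05,-0.03,0.4,0,0,50]],
  ],
)

```text
t: 7.15
tcp_pos: [0.5426, -0.0876, 0.098]
tool_rot: [-0.703, -0.036, 0.71, -0.033]
force: [-0.9, 0.2, 0.6]
finger_gap: 0.588
```

Run:
```python
from d import *
a=.083;Rm=toolR([0,0,-1],[np.sin(a),-np.cos(a),0]);go([.543,-.0883,.087],Rm)
S=manip.snapshot("scene")
crop(S,"s8.png",310,200,470,330,5)
from scipy.optimize import least_squares
D=[([.527,1.433,1.181],[.181,-.598,.231]),([.363,1.702,1.076],[.327,-.393,.241]),([.316,1.802,1.011],[.4355,-.1889,.2352]),([.335,2.013,.803],[.4019,.0562,.177]),([.51,2.048,.583],[.4008,.1346,.1008]),([.602,2.077,.459],[.3992,.1349,.0607]),([.378,1.165,1.606],[.6021,.1464,.421]),([.419,1.607,1.121],[.5436,-.0875,.2399])]
def f(p):
    o=[]
    for q,x in D:
        a,b=q[0],q[0]+q[1];r=np.sqrt(x[0]**2+x[1]**2-p[4]**2)
        o+=[p[0]+p[1]*np.sin(a)+p[2]*np.sin(b)-r,p[3]+p[1]*np.cos(a)+p[2]*np.cos(b)-x[2]]
    return o
s=least_squares(f,[0,.5,.5,.1,0.1]);print(s.x,np.abs(s.fun).max())
```

```text
t 7.15 tcp [ 0.543 -0.088  0.098] q [-0.364  0.624  1.728  0.     0.8    1.111] F [-0.933  0.231  0.553] gap 50.186090380539774
delta [ 0.439  0.031 -0.018  0.152  0.108  0.054] rows 0.22022548122765523 0.112819184502646
[ 0.036  0.405  0.382  0.048 -0.   ] 0.05229355419056558<stdin>:10: RuntimeWarning: invalid value encountered in sqrt
```

View pics/s8.png

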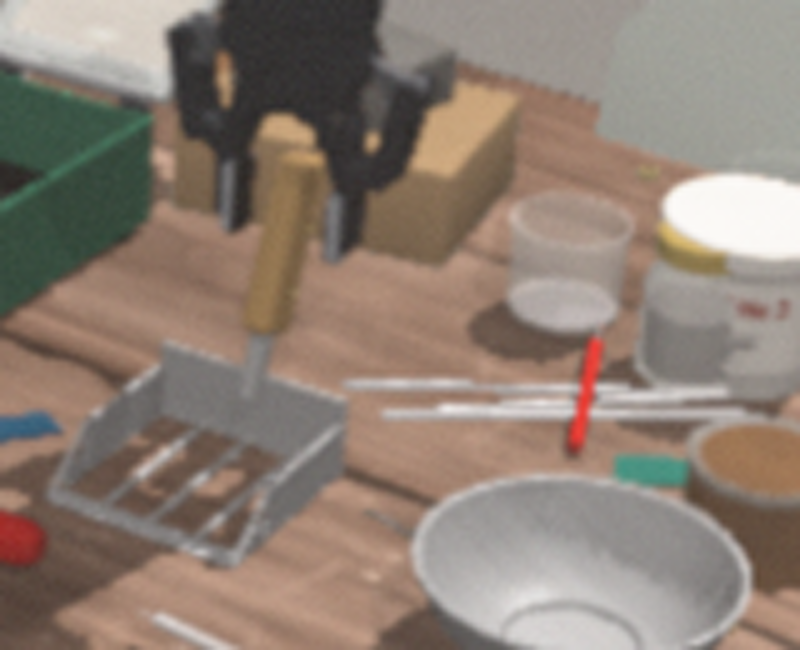

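The fingers straddle the handle, with tips at crop (230,225) and (335,258). I'll go down the last bit and close.

Call:
carry_out(
  commands=[
    [[0.4,0,0,0.15,0.1,0,50],[0.4,0,0,0.15,0.1,0,0],[0.4,0,0,0.15,0.1,0,0],[0.4,0,0,0.15,0.1,0,0],[0.4,0,0,0.15,0.1,0,0]],
  ],
  force=120,
)

```text
t: 7.7
tcp_pos: [0.5471, -0.0891, 0.0934]
tool_rot: [0.71, 0.029, -0.703, 0.029]
force: [1.1, 1.3, 5.1]
finger_gap: 0.195
```

Call:
carry_out(
  commands=[
    [[0,0,0,0,0,0,0],[0,0,0,0,0,0,0],[-0.4,0,0,0,0,0,0],[-1,0,0,0,0,0,0],[-1.6,0,0,0,0,0,0]],
  ],
)

```text
t: 8.2
tcp_pos: [0.5453, -0.0888, 0.1324]
tool_rot: [0.709, 0.029, -0.704, 0.028]
force: [-0.2, 1.1, -3.4]
finger_gap: 0.191
```

Run:
```python
from d import *
import pickle
a=.083;Rm=toolR([0,0,-1],[np.sin(a),-np.cos(a),0]);go([.543,-.0883,.087],Rm)
T=manip.snapshot("top");S=manip.snapshot("scene");pickle.dump((T,S,manip.sense()),open("s9.pkl","wb"))
crop(T,"t9.png",330,180,450,300,6);crop(S,"s9.png",310,200,470,330,5);cv2.imwrite("pics/t9f.png",T["image"][:,:,::-1])
s=manip.sense()
# sum-of-pitch check & FK w/ lateral offset sign
az=np.arctan2(s["tcp_pos"][1],s["tcp_pos"][0]);r=np.hypot(*s["tcp_pos"][:2]);print(az-s["q"][0],r*np.sin(az-s["q"][0]))
```

```text
t 8.2 tcp [ 0.545 -0.089  0.132] q [-0.366  0.566  1.712  0.005  0.857  1.121] F [-0.243  1.113 -3.404] gap 16.34450503057786
delta [ 1.814 -0.027  0.103 -0.029 -0.085  0.008] rows 0.9084334968887918 0.0526021403374271
0.20369857471625255 0.11213216071562723
```

View pics/t9.png

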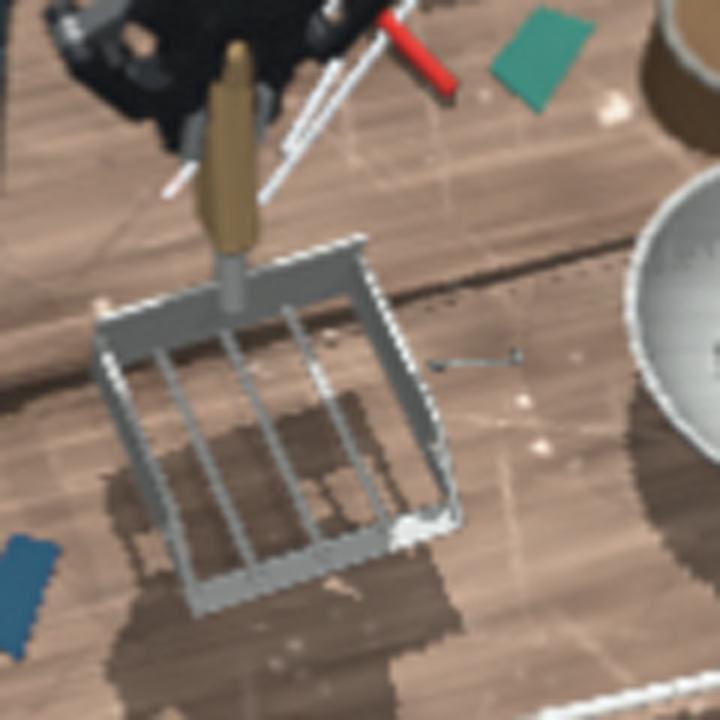

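View pics/s9.png

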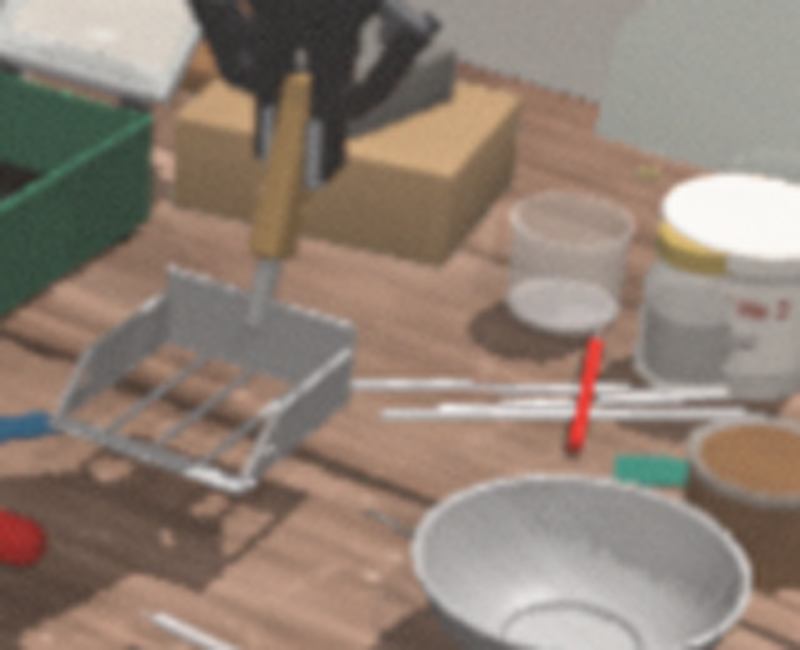

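```bash
cat > scoopfit.py <<'E'
import pickle;from h import *
def fit(st,T,S,tp,sp,verbose=True):
    """tp/sp: px of lipL,lipR,backL,backR -> scoop pose in tool frame (Kabsch)"""
    P=[];
    for a,b in zip(tp,sp):
        x,e=tri(T,a,S,b);P.append(x);
        if verbose:print(x,e)
    P=np.array(P)
    M=np.array([[-.052,.053,.001],[-.052,-.053,.001],[.053,.053,.042],[.053,-.053,.042]])
    r,rs=R.align_vectors(P-P.mean(0),M-M.mean(0));Rm=r.as_matrix();o=P.mean(0)-Rm@M.mean(0)
    print("res",rs,"scoop origin",o,"axes",Rm[:,0],Rm[:,1])
    Rt_=R.from_quat(st["tool_rot"]).as_matrix()
    return Rt_.T@Rm,Rt_.T@(o-st["tcp_pos"])
E
python3 - <<'E'
from scoopfit import *
T,S,st=pickle.load(open("s9.pkl","rb"))
p=lambda x,y:(330+x/6-.42,180+y/6-.42);q=lambda x,y:(310+x/5-.4,200+y/5-.4)
Rs,ts=fit(st,T,S,[p(198,614),p(460,525),p(98,322),p(366,240)],[q(57,427),q(245,490),q(170,268),q(355,325)])
print(Rs,ts)
# nominal: flat, yaw .083, at grasp: 
a=.083;Rm=R.from_quat(st["tool_rot"]).as_matrix();Sc=R.from_euler('z',a).as_matrix();print("nominal",Rm.T@Sc)
g=st["tcp_pos"]-Rm[:,0]*.019;print("grasp",g)
E
```

```text
[ 0.409 -0.05   0.041] 0.003715029516907937
[ 0.417 -0.152  0.042] 0.0046134791649059745
[ 0.51  -0.04   0.083] 0.0031436458719861365
[ 0.517 -0.144  0.084] 0.003795600909011313
res 0.004163696076489041 scoop origin [ 0.463 -0.097  0.041] axes [0.997 0.078 0.024] [-0.078  0.997 -0.014]
[[-0.012  0.013 -1.   ]
 [ 0.002 -1.    -0.013]
 [-1.    -0.002  0.012]] [0.092 0.001 0.085]
nominal [[ 0.012 -0.002 -1.   ]
 [-0.002 -1.     0.002]
 [-1.     0.002 -0.012]]
grasp [ 0.547 -0.089  0.153]
```

Run:
```python
from scoopfit import *
T,S,st=pickle.load(open("s9.pkl","rb"))
Rg=R.from_quat([.71,.029,-.703,.029]).as_matrix();Rs=Rg.T@R.from_euler('z',.08).as_matrix()
Rt_=R.from_quat(st["tool_rot"]).as_matrix();ts=Rt_.T@np.array([-.0817,-.007,-.0933])
U,_,V=np.linalg.svd(Rs);Rs=U@V
print(Rs,ts);pickle.dump((Rs,ts),open("grip.pkl","wb"))
# lip in tool & slip reference
crop(S,"s9tub.png",230,140,360,290,5)
```

```text
[[ 0.01  -0.    -1.   ]
 [ 0.002 -1.     0.   ]
 [-1.    -0.002 -0.01 ]] [0.092 0.    0.083]
```

View pics/t9f.png

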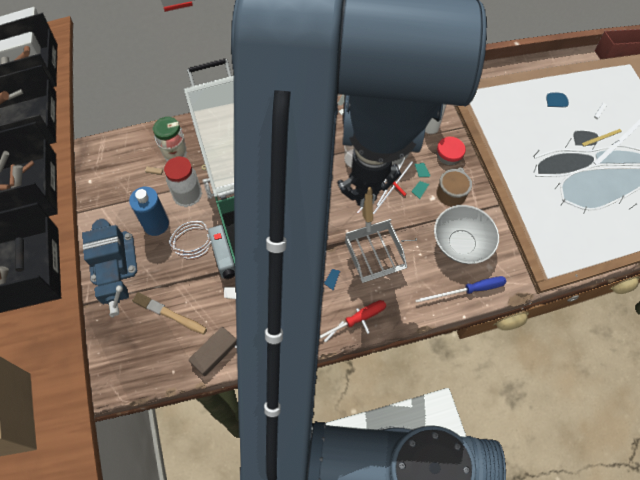

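View pics/s9tub.png

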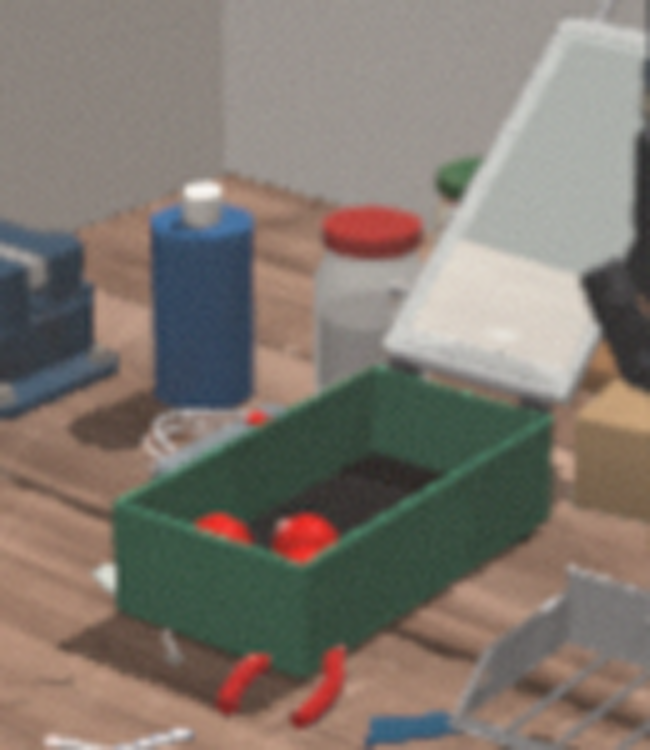

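```bash
python3 - <<'E'
from scoopfit import *
T,S,st=pickle.load(open("s9.pkl","rb"))
p=lambda x,y:(230+x/5-.4,140+y/5-.4)
c=np.array([onz(S,p(*q),.070) for q in[(117,502),(303,562),(551,417),(380,367)]])
print(c);n=(c[0]+c[1])/2;f=(c[2]+c[3])/2;print("near",n,"far",f,"len",np.linalg.norm(f-n),np.linalg.norm(c[0]-c[1]),np.linalg.norm(c[2]-c[3]),"yaw",np.arctan2(*(f-n)[1::-1]))
v=c[0]-c[1];print(np.arctan2(-v[0],v[1]))
T0,S0=pickle.load(open("s7.pkl","rb"))
E
python3 -c "
import cv2;im=cv2.imread('pics/t6.png');print(im.shape)"
```

```text
[[0.439 0.201 0.07 ]
 [0.45  0.081 0.07 ]
 [0.677 0.094 0.07 ]
 [0.668 0.212 0.07 ]]
near [0.444 0.141 0.07 ] far [0.673 0.153 0.07 ] len 0.22854646911556842 0.1204067391464107 0.1186151056687039 yaw 0.05286640904348369
0.09529117813360805
(640, 640, 3)
```

Run:
```python
from scoopfit import *
T,S,st=pickle.load(open("s9.pkl","rb"))
p=lambda x,y:(190+x/4-.38,130+y/4-.38)
for n,q in dict(outcorner=(442,577),outedge=(240,636),incorner=(428,577)).items(): print(n,onz(T,p(*q),.07))
print("floor far edge S inner corner?",)
k=[(312,517),(366,550),(261,580)];print(np.array([onz(T,p(*q),.034) for q in k]))
m=[(334,478),(369,502),(245,500),(213,560),(313,590)];print(np.array([onz(T,p(*q),.0235) for q in m]))
```

```text
outcorner [0.447 0.078 0.07 ]
outedge [0.442 0.188 0.07 ]
incorner [0.449 0.086 0.07 ]
floor far edge S inner corner?
[[0.516 0.135 0.034]
 [0.489 0.111 0.034]
 [0.486 0.171 0.034]]
[[0.542 0.118 0.024]
 [0.522 0.102 0.024]
 [0.541 0.169 0.024]
 [0.51  0.194 0.024]
 [0.478 0.144 0.024]]
```

Run:
```python
import cv2
im=cv2.imread('pics/t6.png')[420:640,150:480];cv2.imwrite('pics/t6z.png',cv2.resize(im,None,fx=2.2,fy=2.2))
```

```text
(no output)
```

View pics/t6z.png

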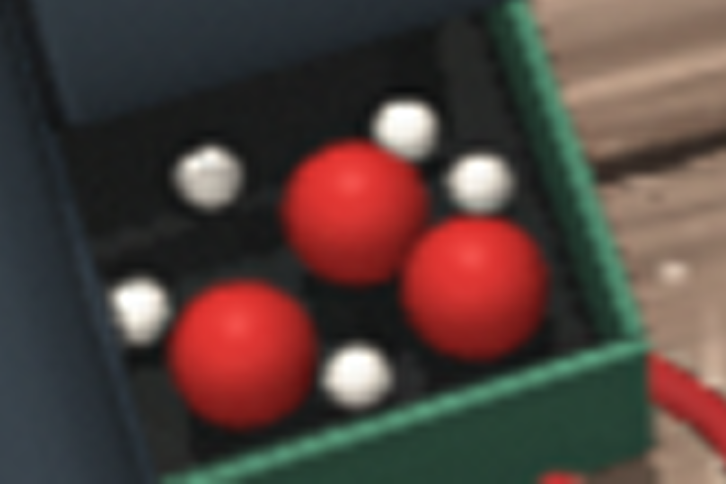

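```bash
cat > sc.py <<'E'
from d import *
import pickle
Rs,ts=pickle.load(open("grip.pkl","rb"))
O=np.array([.5665,.1471,0]);TY=.0575
def tcp_for(lip,yaw,th):
    """lip midpoint world, scoop yaw, th mouth-up deg"""
    Sc=(R.from_euler('z',yaw)*R.from_euler('y',np.radians(th))).as_matrix()
    Rm=Sc@Rs.T; o=np.array(lip)-Sc@np.array([-.052,0,0])
    return o-Rm@ts,Rm
def tubw(x,y,z): return O+R.from_euler('z',TY).apply([x,y,z])
def tub(x,y,z,th,yaw=TY): return tcp_for(tubw(x,y,z),yaw,th)
def cur():
    s=manip.sense();Rm=R.from_quat(s["tool_rot"]).as_matrix();Sc=Rm@Rs;o=s["tcp_pos"]+Rm@ts;lip=o+Sc@[-.052,0,0]
    l=R.from_euler('z',-TY).apply(lip-O)
    e=R.from_matrix(Sc).as_euler('ZYX')
    print("t",s["t"],"lip world",lip*1000,"tub",l*1000,"yaw",e[0],"th",np.degrees(e[1]),"roll",np.degrees(e[2]),"F",s["force"],"M",s["ft_torque"],"gap",s["finger_gap"]*85.4,"q",s["q"])
def show(*targets):
    s=manip.sense()
    for p,Rm in targets:
        d=delta(s,p,Rm);print("->",d,"rows",np.linalg.norm(d[:3])/2,np.linalg.norm(d[3:])*5/8.59)
E
python3 - <<'E'
from sc import *
cur()
show(tcp_for([.44,-.06,.2],.08,0),tub(-.025,0,.2,-12),tub(-.025,0,.2,0))
E
```

```text
t 8.3 lip world [ 413.498 -100.545   40.452] tub [-166.98  -238.443   40.452] yaw 0.07848959497539922 th -0.14063026667498274 roll -0.07251066438219672 F [ 0.073 -0.138 -2.121] M [-0.008 -0.195  0.002] gap 16.382830815706576 q [-0.366  0.564  1.71   0.005  0.855  1.121]
-> [-6.356 -1.524 -1.275 -0.017 -0.028 -0.015] rows 3.329695590022498 0.020999565511323173
-> [-7.357 -9.295 -5.105  0.242  2.372  0.018] rows 6.453413992992978 1.3875923351298287
-> [-6.311 -9.276 -5.984  0.241 -0.028 -0.012] rows 6.3577570683252835 0.14119794738100067
```

Call:
carry_out(
  commands=[
    [[-1.5,0,0,0,0,0,0],[-3.3,-0.3,-0.3,0,0,0,0],[-5.0,-1.0,-1,0,0.2,0,0],[-6.3,-2.5,-2,0,0.5,0,0],[-6.8,-4.2,-3,0,1,0,0]],
  ],
)

```text
t: 8.8
tcp_pos: [0.6104, 0.0159, 0.3041]
tool_rot: [0.742, 0.028, -0.669, 0.027]
force: [0.8, -0.5, -3.1]
finger_gap: 0.194
```

Run:
```python
from sc import *
cur()
show(tub(-.022,0,.2,-12))
```

```text
t 8.8 lip world [485.833   5.867 198.961] tub [ -88.651 -136.364  198.961] yaw 0.07602668606981562 th -5.326665625321865 roll -0.06564916467493948 F [ 0.827 -0.454 -3.081] M [-0.001 -0.097 -0.001] gap 16.593410073574084 q [-0.168  0.392  1.46   0.025  1.19   1.316]
-> [-0.369 -5.312 -2.304  0.211  1.334  0.024] rows 2.9007318734019334 0.786484425169034
```

Call:
carry_out(
  commands=[
    [[-0.2,-1.8,-0.8,0.1,0.4,0,0],[-0.3,-3.6,-1.6,0.2,0.9,0,0],[-0.35,-5.0,-2.2,0.2,1.3,0,0],[-0.35,-5.3,-2.3,0.2,1.3,0,0],[-0.35,-5.3,-2.3,0.2,1.3,0,0]],
  ],
)

```text
t: 9.3
tcp_pos: [0.6527, 0.1543, 0.3137]
tool_rot: [0.776, 0.026, -0.63, 0.02]
force: [-1.5, -1.1, -2.3]
finger_gap: 0.196
```

Run:
```python
from sc import *
cur()
show(tub(-.022,0,.12,-12))
T=manip.snapshot("top");S=manip.snapshot("scene");pickle.dump((T,S,manip.sense()),open("s10.pkl","wb"))
cv2.imwrite("pics/t10.png",T["image"][:,:,::-1]);crop(S,"s10.png",230,130,390,290,5)
```

```text
t 9.3 lip world [539.457 146.983 196.222] tub [-27.005   1.437 196.222] yaw 0.06353313376983284 th -11.25238532210681 roll 0.1811810872750589 F [-1.543 -1.096 -2.292] M [-0.076  0.128 -0.001] gap 16.77880951311299 q [0.065 0.434 1.376 0.003 1.125 1.569]
-> [2.955 0.081 0.477 0.067 0.149 0.051] rows 1.4970881310182764 0.09990535929049338
```

View pics/t10.png

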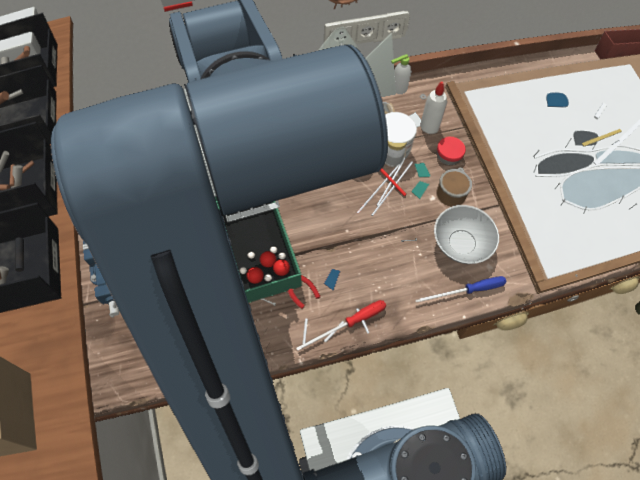

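View pics/s10.png

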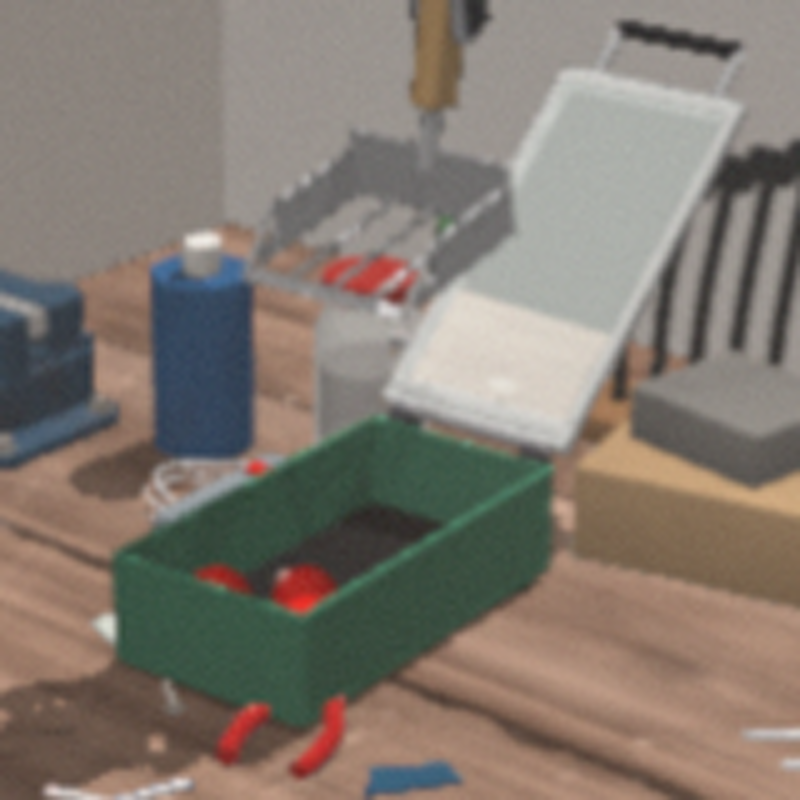

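Run:
```python
from sc import *
T,S,st=pickle.load(open("s10.pkl","rb"))
Rm=R.from_quat(st["tool_rot"]).as_matrix();Sc=Rm@Rs;o=st["tcp_pos"]+Rm@ts
M=np.array([[-.052,.053,.001],[-.052,-.053,.001],[.053,.053,.042],[.053,-.053,.042]])
print((proj(S,o+M@Sc.T)-[229.6,129.6])*5)
# tub corners predicted
print((proj(S,[tubw(*c) for c in[(-.122,.064,.07),(-.122,-.064,.07),(.112,-.064,.07),(.112,.064,.07)]])-[229.6,129.6])*5)
print(proj(T,[tubw(*c) for c in[(-.122,.064,.07),(-.122,-.064,.07),(.112,-.064,.07),(.112,.064,.07)]]))
crop(T,"t10b.png",220,190,320,310,6)
```

```text
[[243.358 276.129]
 [405.49  320.866]
 [351.688 124.179]
 [512.801 162.179]]
[[115.612 548.725]
 [307.597 615.881]
 [562.232 466.033]
 [379.525 411.493]]
[[242.111 290.686]
 [301.015 273.096]
 [270.15  184.179]
 [215.953 199.196]]
```

View pics/t10b.png

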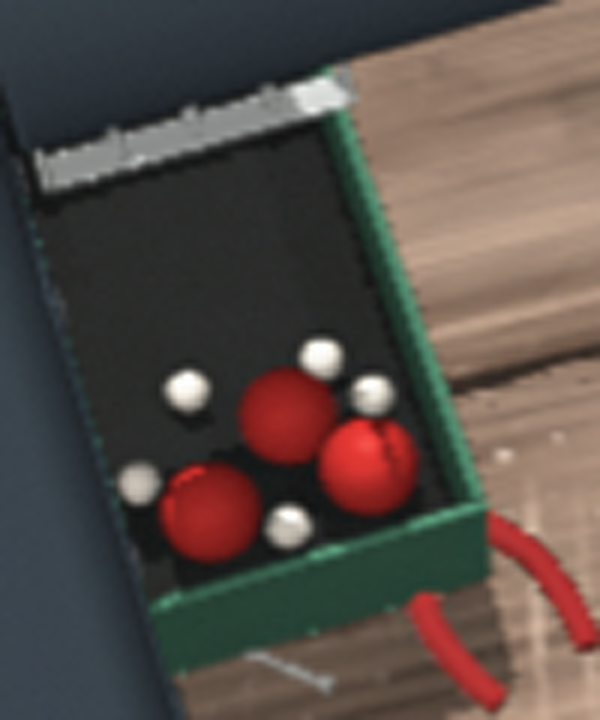

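Run:
```python
from sc import *
T,S,st=pickle.load(open("s10.pkl","rb"))
crop(S,"s10z.png",270,145,345,200,10)
Rm=R.from_quat(st["tool_rot"]).as_matrix();Sc=Rm@Rs;o=st["tcp_pos"]+Rm@ts
M=np.array([[-.052,.053,.001],[-.052,-.053,.001]])
print((proj(T,o+M@Sc.T)-[219.6,189.6])*6)
```

```text
[[ 49.515 187.956]
 [362.555  98.995]]
```

View pics/s10z.png

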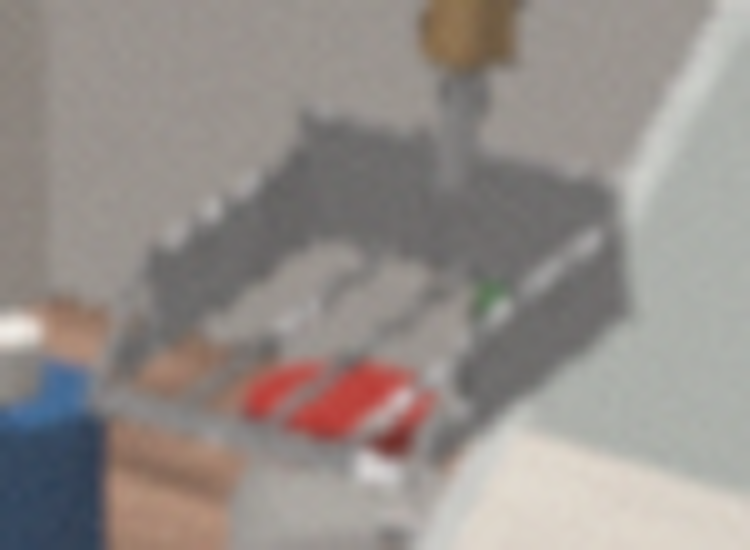

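Call:
carry_out(
  commands=[
    [[0.9,0.05,0.15,0.1,0.1,0,0],[1.8,0.1,0.3,0.1,0.1,0,0],[2.8,0.15,0.5,0.1,0.1,0,0],[3.6,0.15,0.5,0.1,0.1,0,0],[3.9,0.15,0.5,0.1,0.1,0,0]],
  ],
)

```text
t: 9.9
tcp_pos: [0.6605, 0.1476, 0.2142]
tool_rot: [0.778, 0.021, -0.628, 0.015]
force: [0.4, 0.6, -2.5]
finger_gap: 0.194
```

Run:
```python
from sc import *
cur()
T=manip.snapshot("top");S=manip.snapshot("scene");st=manip.sense();pickle.dump((T,S,st),open("s11.pkl","wb"))
crop(T,"t11.png",210,180,320,300,6);crop(S,"s11.png",230,150,350,270,6)
Rm=R.from_quat(st["tool_rot"]).as_matrix();Sc=Rm@Rs;o=st["tcp_pos"]+Rm@ts
M=np.array([[-.052,.053,.001],[-.052,-.053,.001],[.053,.053,.042],[.053,-.053,.042]])
print((proj(T,o+M@Sc.T)-[209.6,179.6])*6,(proj(S,o+M@Sc.T)-[229.6,149.6])*6)
```

```text
t 9.9 lip world [547.861 142.071  95.997] tub [-18.897  -3.949  95.997] yaw 0.049065684763692274 th -11.593202179260203 roll 0.2847246922888784 F [ 0.362  0.556 -2.532] M [-0.017  0.111 -0.03 ] gap 16.54774489736096 q [0.053 0.541 1.483 0.005 0.905 1.57 ]
[[149.151 361.603]
 [438.016 281.32 ]
 [ 63.346  51.335]
 [355.39  -26.222]] [[312.198 411.553]
 [500.034 472.351]
 [439.035 227.664]
 [626.128 280.341]]
```

View pics/t11.png

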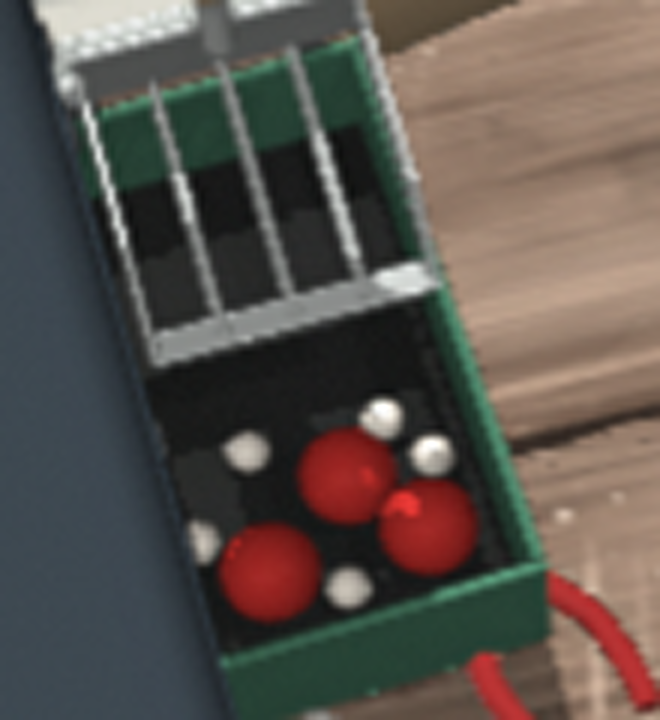

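View pics/s11.png

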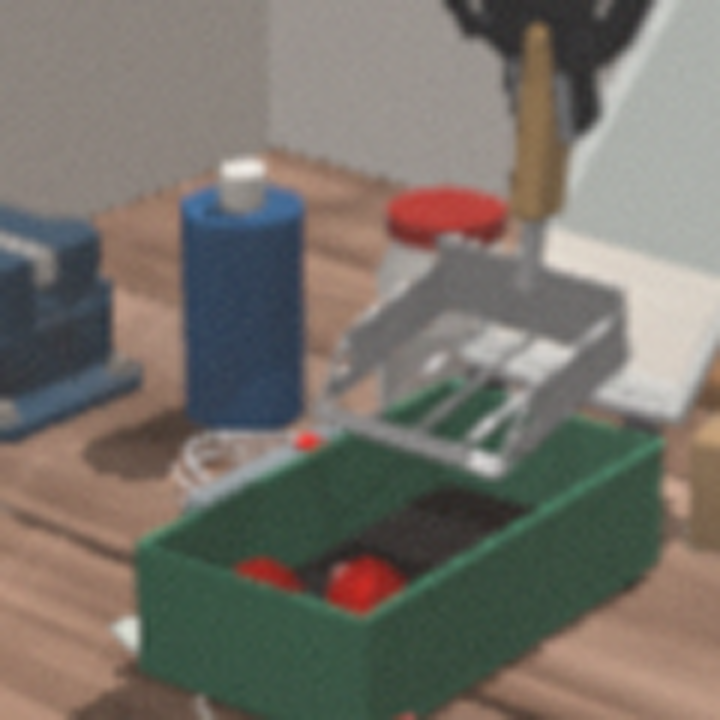

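Run:
```python
from scoopfit import *
T,S,st=pickle.load(open("s11.pkl","rb"));O_=pickle.load(open("grip.pkl","rb"))
p=lambda x,y:(210+x/6-.42,180+y/6-.42);q=lambda x,y:(230+x/6-.42,150+y/6-.42)
a=fit(st,T,S,[p(155,365),p(438,290),p(72,66),p(362,-10)],[q(322,412),q(503,473),q(440,238),q(624,291)])
print(a,O_)
T,S,st=pickle.load(open("s10.pkl","rb"))
print(R.from_matrix(a[0]@O_[0].T).as_rotvec(degrees=True))
```

```text
[0.547 0.193 0.098] 0.004275959512550053
[0.55  0.089 0.097] 0.003855957966700674
[0.637 0.198 0.156] 0.0017265929492959657
[0.642 0.093 0.156] 0.0011407242705719842
res 0.005045777861860495 scoop origin [0.598 0.143 0.105] axes [0.98  0.042 0.194] [-0.043  0.999  0.002]
(array([[ 0.019,  0.004, -1.   ],
       [ 0.009, -1.   , -0.004],
       [-1.   , -0.009, -0.019]]), array([0.094, 0.002, 0.086])) (array([[ 0.01 , -0.   , -1.   ],
       [ 0.002, -1.   ,  0.   ],
       [-1.   , -0.002, -0.01 ]]), array([0.092, 0.   , 0.083]))
[ 0.382 -0.549  0.243]
```

Run:
```python
from sc import *
show(tub(-.017,.0005,.096,-12,.06),tub(-.017,.0005,.06,-12,.06),tub(-.017,.0005,.03,-12,.06))
```

```text
-> [ 0.028 -0.219  0.003 -0.116  0.052  0.034] rows 0.11055964370632933 0.07674510759286293
-> [ 1.435 -0.213  0.309 -0.116  0.052  0.034] rows 0.741839604187785 0.07674510759286293
-> [ 2.608 -0.208  0.565 -0.116  0.052  0.034] rows 1.3381871323843337 0.07674510759286293
```

Call:
carry_out(
  commands=[
    [[0.03,-0.22,0,-0.1,0.05,0,0],[0.5,-0.22,0.1,-0.1,0.05,0,0],[1.0,-0.22,0.2,-0.1,0.05,0,0],[1.5,-0.21,0.32,-0.1,0.05,0,0],[1.5,-0.21,0.32,-0.1,0.05,0,0]],
  ],
)

```text
t: 10.5
tcp_pos: [0.6597, 0.1553, 0.1757]
tool_rot: [0.779, 0.025, -0.626, 0.019]
force: [-0.0, -0.3, -3.2]
finger_gap: 0.195
```

Run:
```python
from sc import *
cur();show(tub(-.017,.0005,.03,-12,.06),tub(-.017,.0005,.018,-12,.06))
T=manip.snapshot("top");S=manip.snapshot("scene");st=manip.sense();pickle.dump((T,S,st),open("s12.pkl","wb"))
crop(T,"t12.png",210,180,320,300,6);crop(S,"s12.png",230,150,350,270,6)
```

```text
t 10.5 lip world [547.647 148.38   57.062] tub [-18.749   2.361  57.062] yaw 0.060702311048520856 th -11.821409698617895 roll 0.2011086741045072 F [-0.043 -0.289 -3.223] M [-0.031  0.13   0.011] gap 16.62240443906934 q [0.066 0.588 1.518 0.003 0.819 1.572]
-> [1.055 0.068 0.176 0.007 0.036 0.042] rows 0.5359592119079595 0.03236630115678816
-> [1.524 0.069 0.279 0.007 0.036 0.042] rows 0.7754382084879828 0.03236630115678816
```

View pics/t12.png

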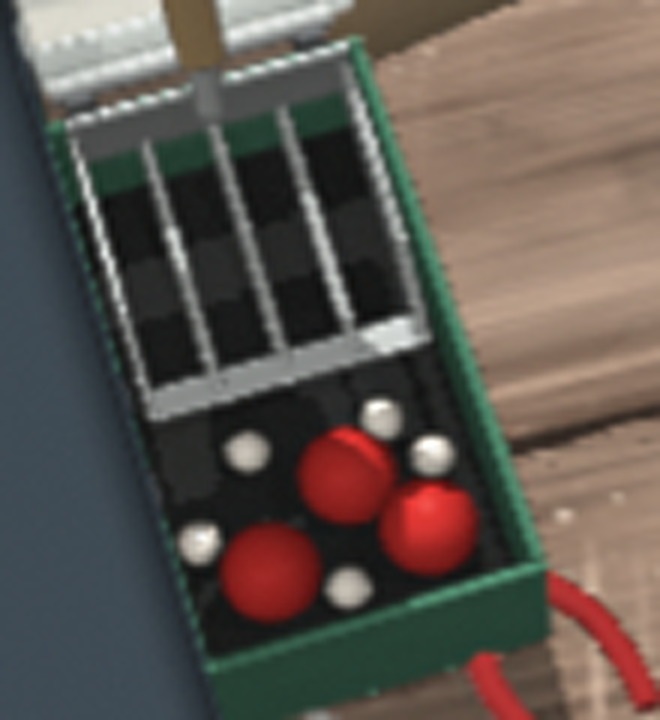

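View pics/s12.png

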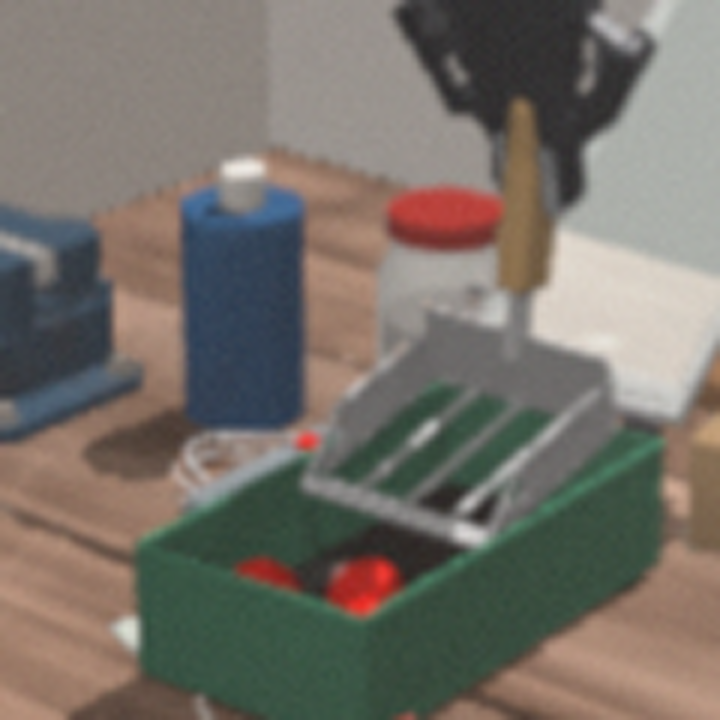

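Run:
```python
from sc import *
T,S,st=pickle.load(open("s12.pkl","rb"))
p=lambda x,y:(210+x/6-.42,180+y/6-.42);q=lambda x,y:(230+x/6-.42,150+y/6-.42)
for n,c,z in[("lipL",(150,418),.058),("lipR",(430,342),.058),("nearR inner",(530,570),.07),("nearL inner",(212,660),.07),("farR in",(352,45),.07),("farL in",(58,130),.07),("knobs",(347,474),.034),("",(430,526),.034),("",(270,570),.034)]:
    w=onz(T,p(*c),z);print(n,R.from_euler('z',-TY).apply(w-O)*1000)
for n,a,b in[("L",(150,418),(308,485)),("R",(430,342),(492,540))]:
    w,e=tri(T,p(*a),S,q(*b));print(n,R.from_euler('z',-TY).apply(w-O)*1000,e)
```

```text
lipL [-17.864  54.847  58.   ]
lipR [-19.82  -50.656  58.   ]
nearR inner [-123.21   -56.799   70.   ]
nearL inner [-121.411   57.812   70.   ]
farR in [105.757 -57.688  70.   ]
farL in [104.297  58.111  70.   ]
knobs [-50.193  -8.456  34.   ]
 [-79.756 -31.389  34.   ]
 [-78.476  28.7    34.   ]
L [-17.65   54.048  59.88 ] 0.0026603581940653153
R [-20.529 -51.619  63.338] 0.004637437990963403
```

```bash
sed -i 's/O=np.array(\[.5665,.1471,0\])/O=np.array([.564,.147,0])/' sc.py
python3 - <<'E'
from sc import *
cur();show(tub(-.016,.0005,.04,-12,.06),tub(-.016,.0005,.021,-12,.06))
E
```

```text
t 10.6 lip world [550.013 148.539  58.814] tub [-13.876   2.341  58.814] yaw 0.06067118415640875 th -12.091683396518594 roll 0.2039803559186895 F [ 0.343  0.037 -2.265] M [-0.006  0.104  0.051] gap 16.87682283234522 q [0.066 0.586 1.515 0.003 0.819 1.572]
-> [ 0.724  0.065  0.242  0.007 -0.018  0.042] rows 0.3831635309489059 0.027243662918830593
-> [ 1.466  0.067  0.409  0.007 -0.018  0.042] rows 0.761530726318951 0.027243662918830593
```

Call:
carry_out(
  commands=[
    [[0.35,0.06,0.15,0,0,0,0],[0.72,0.06,0.24,0,0,0,0],[1.1,0.06,0.33,0,0,0,0],[1.45,0.06,0.4,0,0,0,0],[1.45,0.06,0.4,0,0,0,0]],
  ],
)

```text
t: 11.1
tcp_pos: [0.659, 0.1538, 0.1391]
tool_rot: [0.78, 0.025, -0.626, 0.019]
force: [-0.3, 0.8, -2.6]
finger_gap: 0.198
```

Run:
```python
from sc import *
cur();show(tub(-.018,.0005,.018,-10,.06),tub(-.018,.0005,.017,-12,.06))
```

```text
t 11.1 lip world [547.164 146.9    20.238] tub [-16.814   0.868  20.238] yaw 0.0605138587636794 th -11.95312291323961 roll 0.2048952748297142 F [-0.268  0.798 -2.591] M [-0.045  0.155  0.005] gap 16.908357870702098 q [0.063 0.635 1.55  0.004 0.738 1.569]
-> [ 0.264  0.005 -0.056  0.006 -0.391  0.041] rows 0.13473200937772015 0.22871307608473848
-> [0.112 0.004 0.077 0.005 0.009 0.042] rows 0.06801371879725843 0.025385285956356154
```

Call:
carry_out(
  commands=[
    [[0.04,0,0,0,0,0,0],[0.08,0,0,0,0,0,0],[0.12,0,0,0,0,0,0],[0.14,0,0,0,0,0,0],[0.14,0,0,0,0,0,0]],
  ],
)

```text
t: 11.6
tcp_pos: [0.6612, 0.154, 0.1381]
tool_rot: [0.781, 0.026, -0.624, 0.019]
force: [0.8, 0.6, -2.5]
finger_gap: 0.193
```

Run:
```python
from sc import *
cur()
T=manip.snapshot("top");S=manip.snapshot("scene");st=manip.sense();pickle.dump((T,S,st),open("s13.pkl","wb"))
crop(T,"t13.png",210,180,320,300,6)
cur()
```

```text
t 11.6 lip world [549.88  147.123  18.777] tub [-14.09    0.934  18.777] yaw 0.06055061188350183 th -12.203497483630821 roll 0.20697378126562052 F [ 0.8    0.646 -2.492] M [-0.045  0.122 -0.001] gap 16.46687387963407 q [0.063 0.637 1.548 0.004 0.733 1.569]
t 11.7 lip world [549.869 147.126  18.74 ] tub [-14.101   0.938  18.74 ] yaw 0.06059550779583052 th -12.201395248299542 roll 0.20642567491373628 F [-0.287 -0.285 -2.624] M [ 0.061  0.121 -0.005] gap 16.175637194801226 q [0.063 0.638 1.548 0.004 0.733 1.569]
```

View pics/t13.png

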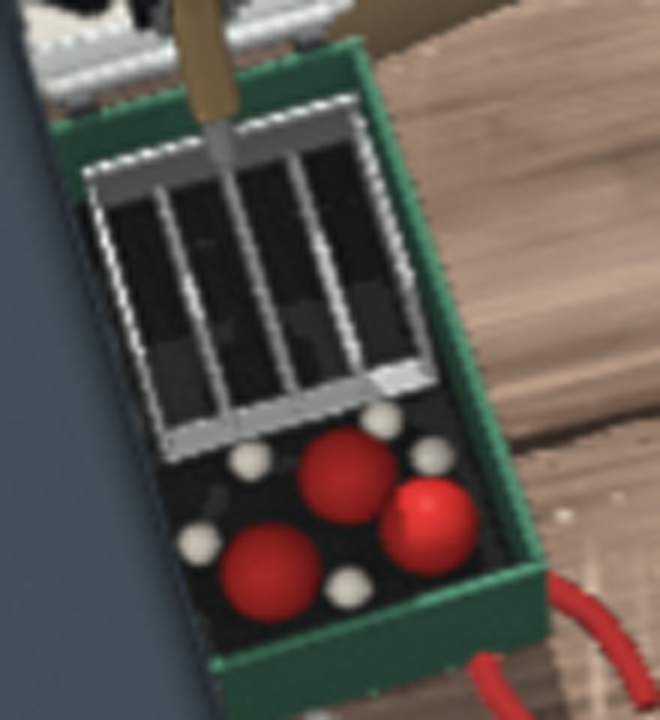

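Run:
```python
from sc import *
cur();show(tub(-.022,.0005,.0185,-9),tub(-.03,.0005,.0185,-5),tub(-.036,.0005,.018,-1.5))
```

```text
t 11.7 lip world [549.869 147.126  18.74 ] tub [-14.101   0.938  18.74 ] yaw 0.06059550779583052 th -12.201395248299542 roll 0.20642567491373628 F [-0.287 -0.285 -2.624] M [ 0.061  0.121 -0.005] gap 16.175637194801226 q [0.063 0.638 1.548 0.004 0.733 1.569]
-> [ 0.247  0.018  0.114  0.035 -0.64   0.047] rows 0.13634059153777772 0.3742765252841259
-> [ 0.575  0.019  0.205  0.037 -1.44   0.044] rows 0.30554427033723225 0.8390325339538653
-> [ 0.903  0.02   0.273  0.038 -2.14   0.041] rows 0.47177352767315806 1.2462460810207463
```

Call:
carry_out(
  commands=[
    [[0.12,0.02,0.06,0.03,-0.3,0,0],[0.25,0.02,0.11,0.03,-0.64,0,0],[0.57,0.02,0.2,0.03,-1.44,0,0],[0.9,0.02,0.27,0.03,-2.14,0,0],[0.9,0.02,0.27,0.03,-2.14,0,0]],
  ],
)

```text
t: 12.2
tcp_pos: [0.661, 0.1533, 0.1137]
tool_rot: [0.72, 0.023, -0.694, 0.02]
force: [-0.5, 1.0, -2.7]
finger_gap: 0.196
```

Run:
```python
from sc import *
cur();show(tub(-.036,.0005,.015,-1))
```

```text
t 12.2 lip world [529.545 145.471  16.99 ] tub [-34.486   0.453  16.99 ] yaw 0.05821953651294924 th -1.540811504737127 roll 0.19499201027254415 F [-0.454  1.031 -2.716] M [-0.013 -0.098 -0.036] gap 16.733291391592427 q [0.062 0.721 1.413 0.003 0.97  1.571]
-> [ 0.129 -0.01   0.029  0.008 -0.108  0.039] rows 0.06611806387336017 0.06713336415973246
```

Call:
carry_out(
  commands=[
    [[0.02,0,0,0,0,0,0],[0.04,0,0,0,0,0,0],[0.06,0,0,0,0,0,0],[0.08,0,0,0,0,0,0],[0.08,0,0,0,0,0,0]],
  ],
)

```text
t: 12.7
tcp_pos: [0.6594, 0.1535, 0.113]
tool_rot: [0.719, 0.023, -0.694, 0.02]
force: [-0.4, 1.0, -1.2]
finger_gap: 0.194
```

Run:
```python
from sc import *
cur()
for x in (-.05,-.065,-.08,-.092): show(tub(x,.0005,.0155,-.8))
S=manip.snapshot("scene");crop(S,"s14.png",230,150,350,270,6)
```

```text
t 12.7 lip world [527.907 145.672  16.409] tub [-36.11    0.749  16.409] yaw 0.058504055518141126 th -1.5003735628353658 roll 0.20199607348924775 F [-0.432  0.983 -1.219] M [-0.018  0.109  0.021] gap 16.530157952974644 q [0.063 0.72  1.417 0.004 0.968 1.571]
-> [ 0.083  0.001  0.512  0.011 -0.14   0.04 ] rows 0.25935615580626 0.08515785560717538
-> [ 0.061 -0.001  1.112  0.011 -0.14   0.04 ] rows 0.556680899038236 0.08515785560717538
-> [ 0.039 -0.003  1.711  0.011 -0.14   0.04 ] rows 0.8558747753926594 0.08515785560717538
-> [ 0.022 -0.004  2.191  0.011 -0.14   0.04 ] rows 1.095547368849457 0.08515785560717538
```

View pics/s14.png

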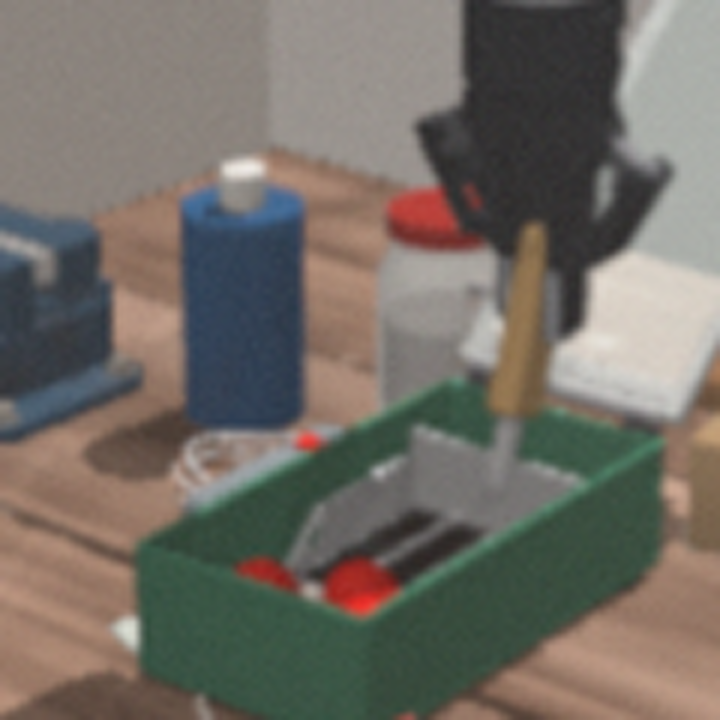

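Call:
carry_out(
  commands=[
    [[0.06,0,0.45,0,-0.1,0,0],[0.05,0,0.95,0,-0.1,0,0],[0.03,0,1.5,0,-0.1,0,0],[0.01,0,2.0,0,-0.1,0,0],[0.01,0,2.05,0,-0.1,0,0]],
  ],
)

```text
t: 13.25
tcp_pos: [0.608, 0.1504, 0.1116]
tool_rot: [0.717, 0.023, -0.697, 0.02]
force: [2.6, 0.2, 2.0]
finger_gap: 0.191
```

Run:
```python
from sc import *
cur()
T=manip.snapshot("top");S=manip.snapshot("scene");crop(S,"s15.png",230,150,350,270,6);crop(T,"t15.png",210,180,320,300,6)
```

```text
t 13.25 lip world [475.811 142.427  16.004] tub [-88.306   0.503  16.004] yaw 0.059234153720902696 th -1.081060335873968 roll 0.18416990254493465 F [2.579 0.173 1.981] M [-0.189 -0.039  0.054] gap 16.343335452147596 q [0.063 0.668 1.551 0.003 0.894 1.57 ]
```

View pics/t15.png

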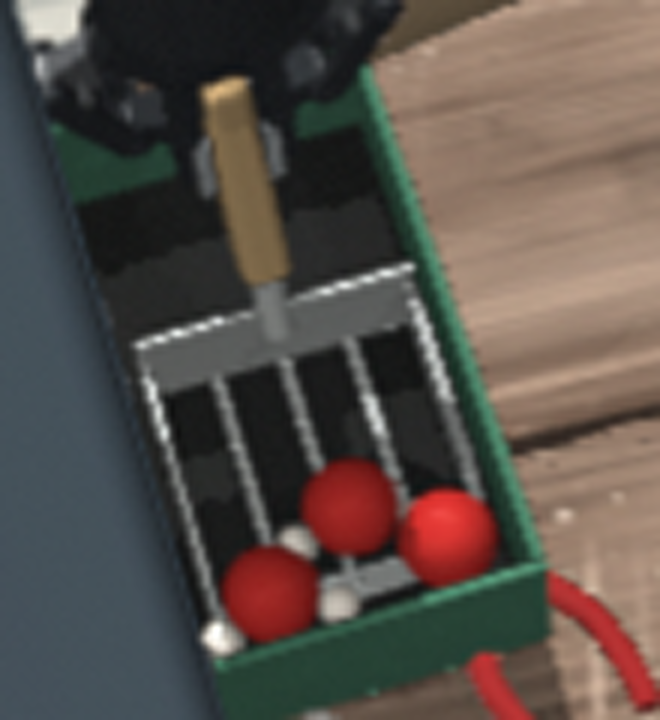

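View pics/s15.png

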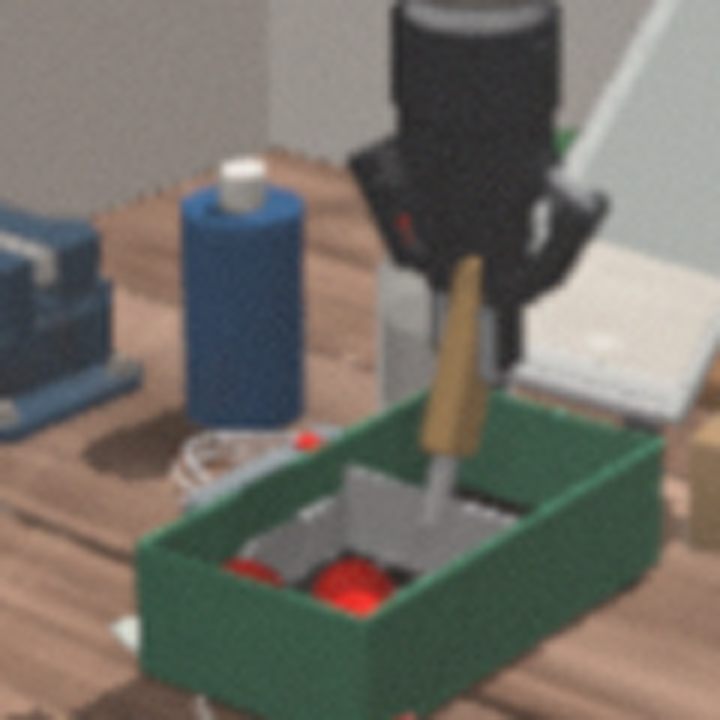

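Run:
```python
from sc import *
cur()
for a in [(-.094,.016,-.5),(-.0965,.025,4),(-.0995,.035,10),(-.1035,.044,15),(-.107,.053,20)]: show(tub(a[0],.0005,a[1],a[2]))
```

```text
t 13.35 lip world [476.083 142.394  15.685] tub [-88.036   0.454  15.685] yaw 0.058757670133805756 th -1.0054176163895976 roll 0.18681242153781882 F [2.357 0.335 2.926] M [-0.243  0.243  0.039] gap 16.896824341664967 q [0.063 0.67  1.549 0.004 0.895 1.571]
-> [ 0.029 -0.008  0.206  0.014 -0.101  0.037] rows 0.10402637024052848 0.06332472297820452
-> [ 0.104 -0.007  0.029  0.015 -1.001  0.035] rows 0.054014886247794165 0.583160422756006
-> [ 0.315 -0.006 -0.164  0.017 -2.201  0.032] rows 0.17746758325258077 1.281389669231027
-> [ 0.484 -0.005 -0.215  0.018 -3.201  0.029] rows 0.26474754304983356 1.8633945353626653
-> [ 0.669 -0.005 -0.239  0.019 -4.201  0.026] rows 0.35517423351982685 2.4454312992763443
```

Call:
carry_out(
  commands=[
    [[0.03,0,0.22,0,-0.1,0,0],[0.09,0,0.05,0,-1.0,0,0],[0.3,0,-0.16,0,-2.2,0,0],[0.47,0,-0.21,0,-3.2,0,0],[0.65,0,-0.24,0,-4.2,0,0]],
  ],
)

```text
t: 13.85
tcp_pos: [0.616, 0.1508, 0.0939]
tool_rot: [-0.577, -0.019, 0.816, -0.024]
force: [0.6, -0.7, -2.7]
finger_gap: 0.191
```

Run:
```python
from sc import *
cur()
T=manip.snapshot("top");S=manip.snapshot("scene");crop(S,"s16.png",230,150,350,270,6);crop(T,"t16.png",210,180,320,300,6)
for a in [(-.1085,.058,23),(-.111,.065,27.5),(-.113,.074,32)]: show(tub(a[0],.0005,a[1],a[2]))
```

```text
t 13.85 lip world [458.268 141.258  52.585] tub [-105.888    0.343   52.585] yaw 0.059327482492308785 th 20.097301805449607 roll 0.16790491705116362 F [ 0.623 -0.724 -2.704] M [ 0.001 -0.637  0.019] gap 16.32196641981379 q [0.062 0.842 1.244 0.004 1.397 1.571]
-> [ 0.084 -0.008  0.007  0.013 -0.559  0.032] rows 0.042255912042990576 0.32609012581247476
-> [ 0.302 -0.007 -0.055  0.014 -1.459  0.03 ] rows 0.15349043257927958 0.8495411482137035
-> [ 0.456 -0.007 -0.072  0.014 -2.359  0.028] rows 0.2309482517659593 1.3733077206727202
```

View pics/t16.png

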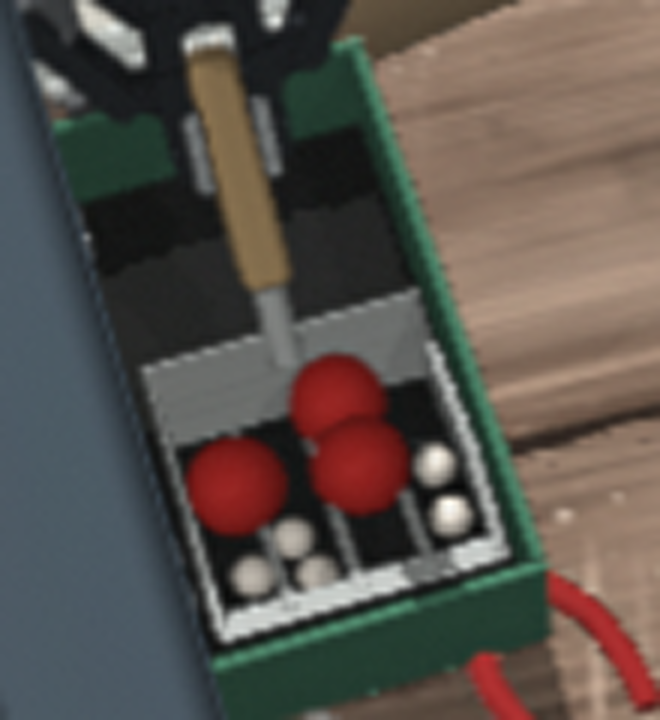

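View pics/s16.png

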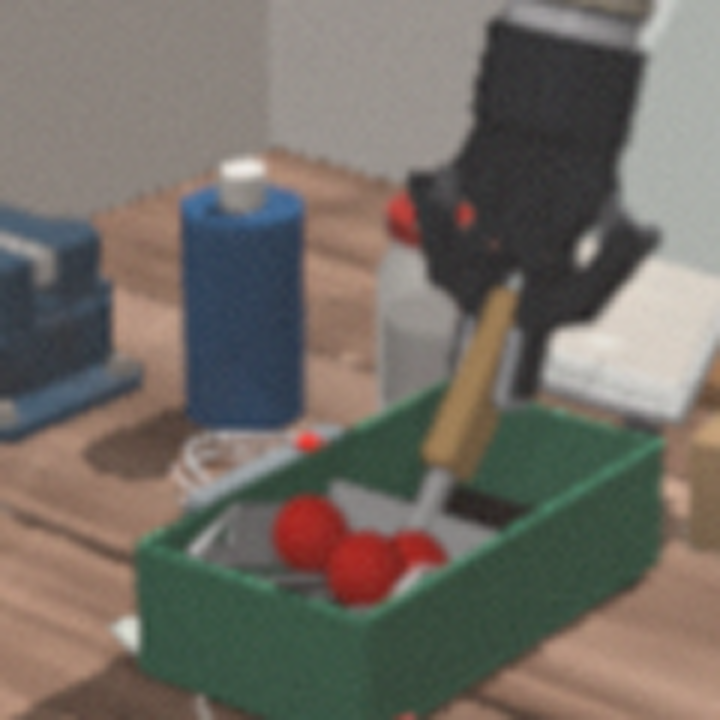

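Run:
```python
from sc import *
cur()
for a in [(-.106,.065,21),(-.106,.085,22),(-.106,.11,22),(-.106,.14,22)]: show(tub(a[0],.0005,a[1],a[2]))
```

```text
t 13.95 lip world [458.321 141.347  52.159] tub [-105.829    0.429   52.159] yaw 0.05864376224327982 th 20.204546607537218 roll 0.19139161710544766 F [0.761 0.35  4.841] M [-0.1    0.047 -0.021] gap 16.612265138653843 q [0.062 0.844 1.242 0.004 1.398 1.571]
-> [-0.406 -0.009  0.129  0.012 -0.159  0.033] rows 0.21300462355246802 0.0949219518923047
-> [-1.064 -0.012  0.336  0.012 -0.359  0.033] rows 0.5577253045079283 0.21004800376210098
-> [-2.006 -0.015  0.672  0.012 -0.359  0.033] rows 1.0575362887012574 0.21004800376210098
-> [-3.136 -0.019  1.075  0.012 -0.359  0.033] rows 1.657459980173853 0.21004800376210098
```

Call:
carry_out(
  commands=[
    [[-0.2,0,0.06,0,-0.1,0,0],[-0.4,0,0.13,0,-0.16,0,0],[-0.7,0,0.23,0,-0.25,0,0],[-1.06,0,0.34,0,-0.36,0,0],[-1.4,0,0.45,0,-0.36,0,0]],
  ],
)

```text
t: 14.45
tcp_pos: [0.6162, 0.1507, 0.132]
tool_rot: [-0.565, -0.018, 0.825, -0.024]
force: [-0.4, -0.8, -3.2]
finger_gap: 0.193
```

Run:
```python
from sc import *
cur()
T=manip.snapshot("top");S=manip.snapshot("scene");crop(S,"s17.png",230,150,350,270,6);crop(T,"t17.png",210,180,320,300,6)
for a in [(-.10,.17,22),(-.10,.2,25)]: show(tub(a[0],.0005,a[1],a[2]))
```

```text
t 14.45 lip world [457.277 141.059  95.369] tub [-106.888    0.202   95.369] yaw 0.059666618738553945 th 21.788074766398605 roll 0.16427081155894924 F [-0.384 -0.819 -3.167] M [ 0.031 -0.641 -0.001] gap 16.460943531558787 q [0.062 0.811 1.201 0.003 1.5   1.571]
-> [-2.807 -0.014  0.819  0.024 -0.083  0.024] rows 1.4622479730756588 0.05192422288679344
-> [-3.638 -0.017  1.067  0.024 -0.683  0.022] rows 1.8957672190833528 0.3977998414622867
```

View pics/t17.png

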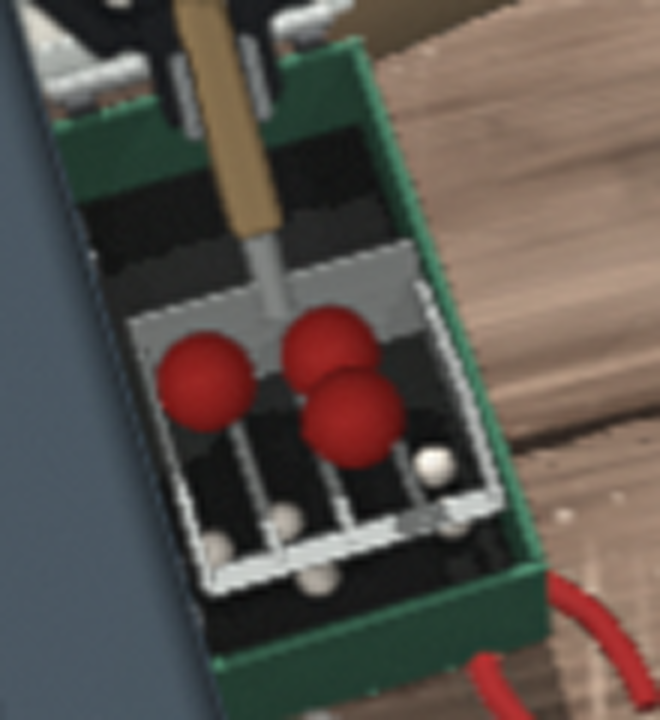

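View pics/s17.png

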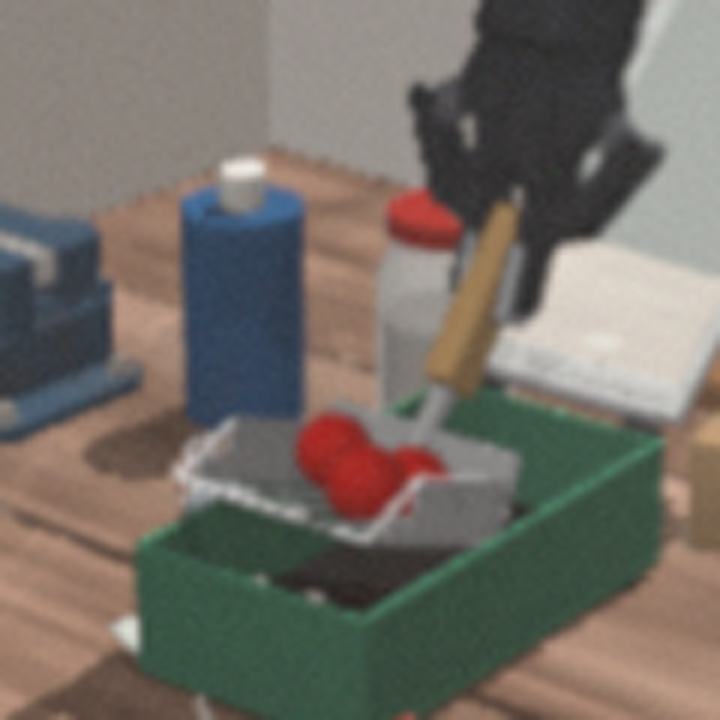

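All three knobs, at crop (205,380), (330,355) and (352,418), sit in the raised basket. All five white balls are still on the tub floor below. I'll lift higher.

Call:
carry_out(
  commands=[
    [[-0.5,0,0.15,0,-0.1,0,0],[-1.2,0,0.35,0,-0.2,0,0],[-2.0,0,0.6,0,-0.4,0,0],[-2.8,0,0.85,0,-0.5,0,0],[-3.2,0,0.95,0,-0.5,0,0]],
  ],
)

```text
t: 15.05
tcp_pos: [0.6237, 0.151, 0.2161]
tool_rot: [-0.548, -0.018, 0.836, -0.025]
force: [-0.3, 0.9, -3.5]
finger_gap: 0.196
```

Run:
```python
from sc import *
cur()
T=manip.snapshot("top");crop(T,"t18.png",200,180,320,300,6)
D=np.array([.452,-.310,0])
def dish(back,z,th,yaw): return tcp_for(D+[back*np.cos(yaw),back*np.sin(yaw),z],yaw,th)
for f in (.2,.4,.6,.8,1):
    l=tubw(-.1,0,.18)*(1-f)+f*(D+[.02*np.cos(-.6),.02*np.sin(-.6),.16]);y=TY*(1-f)-.6*f
    p=tcp_for(l,y,24);print(f,p[0]);show(p)
```

```text
t 15.05 lip world [463.427 141.183 186.032] tub [-100.741   -0.027  186.032] yaw 0.059746894905207834 th 24.132355827251686 roll 0.16269215241643695 F [-0.326  0.89  -3.482] M [ 0.012 -0.695 -0.041] gap 16.75462118754471 q [0.062 0.756 1.084 0.003 1.713 1.571]
0.2 [0.625 0.037 0.206]
-> [ 0.48   4.542  0.055  1.407  0.005 -0.578] rows 2.283930228495916 0.8851440171622347
0.4 [ 0.623 -0.076  0.202]
-> [ 0.756  9.065  0.322  2.789  0.008 -1.177] rows 4.55132518489464 1.762172552785714
0.6 [ 0.618 -0.189  0.198]
-> [ 1.074 13.56   0.689  4.172  0.01  -1.777] rows 6.809890978033692 2.6392566252456553
0.8 [ 0.611 -0.301  0.194]
-> [ 1.433 18.012  1.148  5.554  0.013 -2.377] rows 9.052525558908863 3.5163546760690916
1 [ 0.601 -0.412  0.19 ]
-> [ 1.831 22.408  1.696  6.936  0.016 -2.976] rows 11.273141444538334 4.393458332241584
```

View pics/t18.png

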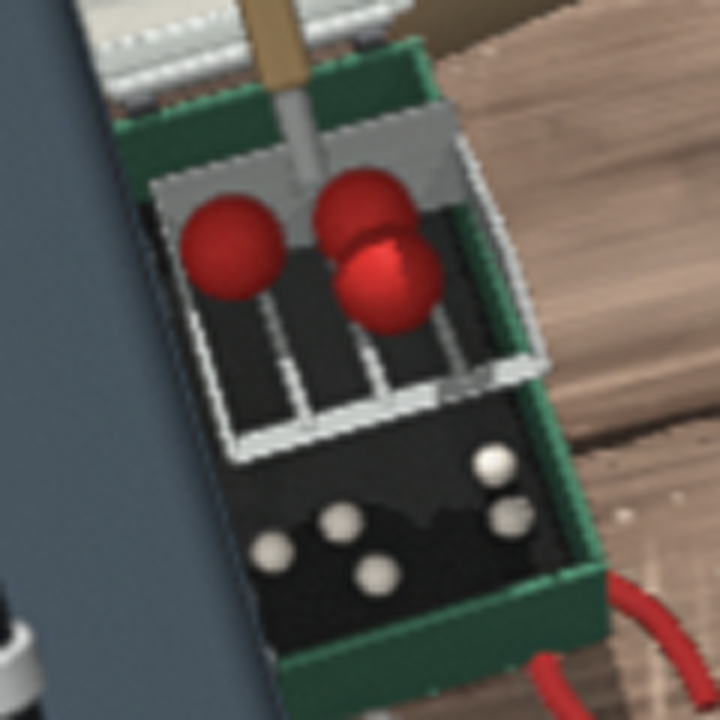

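All five white balls are in the tub and the three knobs are still in the basket. I'll carry them smoothly to the dish.

Call:
carry_out(
  commands=[
    [[0.0,0.3,0,0.1,0,-0.04,0],[0.1,0.9,0,0.3,0,-0.1,0],[0.1,1.8,0,0.56,0,-0.23,0],[0.15,2.9,0,0.9,0,-0.38,0],[0.2,4.1,0.05,1.27,0,-0.53,0]],
  ],
)

```text
t: 15.6
tcp_pos: [0.6248, 0.0466, 0.2081]
tool_rot: [-0.545, 0.017, 0.838, 0.026]
force: [0.5, 0.0, -3.5]
finger_gap: 0.196
```

```bash
cat >> sc.py <<'E'
D=np.array([.452,-.310,0])
def dish(back,z,th,yaw): return tcp_for(D+[back*np.cos(yaw),back*np.sin(yaw),z],yaw,th)
def seg(f):
    l=tubw(-.1,0,.18)*(1-f)+f*(D+[.02*np.cos(-.6),.02*np.sin(-.6),.16]);y=TY*(1-f)-.6*f
    return tcp_for(l,y,24)
E
python3 - <<'E'
from sc import *
cur();show(*[seg(f) for f in(.4,.6,1)])
E
```

```text
t 15.6 lip world [464.343  56.273 178.999] tub [-104.706  -84.85   178.999] yaw -0.06349581049675701 th 24.497451914246717 roll -0.017787150948910736 F [ 0.473  0.044 -3.467] M [-0.034 -0.774  0.058] gap 16.72852140941379 q [-0.097  0.745  1.133 -0.014  1.681  1.537]
-> [ 0.109  4.9   -0.304  1.49   0.1   -0.657] rows 2.455277321443899 0.9497923042223743
-> [ 0.219  9.417 -0.449  2.87   0.1   -1.262] rows 4.715009463089767 1.8260523819518018
-> [ 0.567 18.347 -0.45   5.63   0.099 -2.473] rows 9.18071070501009 3.5798209549688518
```

Call:
carry_out(
  commands=[
    [[0.0,1.2,-0.08,0.36,0,-0.16,0],[0.05,2.5,-0.16,0.76,0.05,-0.33,0],[0.1,3.9,-0.25,1.2,0.1,-0.52,0],[0.13,5.3,-0.32,1.6,0.1,-0.71,0],[0.16,6.7,-0.37,2.05,0.1,-0.9,0]],
  ],
)

```text
t: 16.1
tcp_pos: [0.6212, -0.1217, 0.2006]
tool_rot: [-0.544, 0.07, 0.829, 0.108]
force: [-0.2, 0.4, -3.0]
finger_gap: 0.195
```

Run:
```python
from sc import *
cur();show(*[seg(f) for f in(.6,.8,1)])
```

```text
t 16.1 lip world [465.981 -80.868 170.188] tub [-110.952 -221.858  170.188] yaw -0.25998142191635526 th 24.010083414927156 roll 0.03450856005939141 F [-0.15   0.374 -2.962] M [-0.144 -0.698 -0.032] gap 16.637997424738998 q [-0.352  0.758  1.123 -0.037  1.668  1.48 ]
-> [-0.153  2.627 -0.563  0.81   0.003 -0.344] rows 1.3453135048333942 0.5120983992913496
-> [-0.352  7.031 -1.413  2.192  0.004 -0.944] rows 3.589992325951366 1.389201575829977
-> [-0.508 11.412 -2.164  3.575  0.005 -1.543] rows 5.813223259874272 2.2663118362638968
```

Call:
carry_out(
  commands=[
    [[-0.08,1.35,-0.3,0.42,0,-0.18,0],[-0.16,2.65,-0.57,0.82,0,-0.35,0],[-0.22,3.9,-0.8,1.2,0,-0.52,0],[-0.27,5.1,-1.05,1.6,0,-0.68,0],[-0.32,6.2,-1.25,1.95,0,-0.83,0]],
  ],
)

```text
t: 16.6
tcp_pos: [0.6125, -0.2799, 0.1951]
tool_rot: [-0.535, 0.121, 0.816, 0.184]
force: [0.0, -0.2, -3.9]
finger_gap: 0.194
```

Run:
```python
from sc import *
cur();show(*[seg(f) for f in(.8,1)])
```

```text
t 16.6 lip world [ 467.494 -211.068  164.752] tub [-116.924 -351.931  164.752] yaw -0.4458602630129964 th 24.034309158128995 roll -0.007818209273215158 F [ 0.031 -0.183 -3.943] M [-0.263 -0.605  0.044] gap 16.574128856397692 q [-0.572  0.824  0.993 -0.051  1.731  1.445]
-> [-0.099  0.783 -0.292  0.238  0.007 -0.105] rows 0.42090684976466264 0.1514337125993418
-> [-0.569  4.951 -1.774  1.62   0.008 -0.704] rows 2.6447728555790193 1.0284991667288814
```

Call:
carry_out(
  commands=[
    [[-0.12,1.1,-0.38,0.36,0,-0.16,0],[-0.25,2.2,-0.78,0.72,0,-0.3,0],[-0.37,3.2,-1.15,1.05,0,-0.45,0],[-0.47,4.1,-1.45,1.35,0,-0.58,0],[-0.54,4.7,-1.68,1.55,0,-0.67,0]],
  ],
)

```text
t: 17.1
tcp_pos: [0.6016, -0.4053, 0.1905]
tool_rot: [-0.525, 0.16, 0.8, 0.244]
force: [0.7, 0.3, -2.7]
finger_gap: 0.193
```

Run:
```python
from sc import *
cur();show(dish(.02,.12,22,-.6),dish(.02,.085,18,-.6),dish(.02,.07,12,-.6))
T=manip.snapshot("top");S=manip.snapshot("scene");crop(S,"s19.png",350,190,510,350,5);cv2.imwrite("pics/t19.png",T["image"][:,:,::-1])
pickle.dump((T,S,manip.sense()),open("s19.pkl","wb"))
```

```text
t 17.1 lip world [ 468.28  -315.899  160.13 ] tub [-122.164 -456.633  160.13 ] yaw -0.5941128407724348 th 24.042774817146476 roll -0.026522656135933215 F [ 0.707  0.318 -2.675] M [-0.29  -0.593  0.006] gap 16.500922903101117 q [-0.725  0.914  0.805 -0.055  1.829  1.435]
-> [ 1.231  0.213 -0.622  0.063  0.409 -0.03 ] rows 0.6979173183167672 0.2412447453970672
-> [ 2.157  0.212 -0.898  0.064  1.209 -0.026] rows 1.1729759050251887 0.7046288319866724
-> [ 2.209  0.21  -0.669  0.066  2.409 -0.021] rows 1.1586805411646777 1.4025308071953002
```

View pics/t19.png

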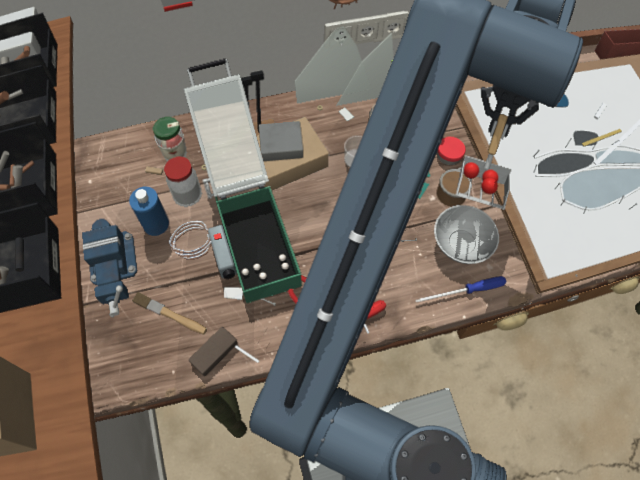

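View pics/s19.png

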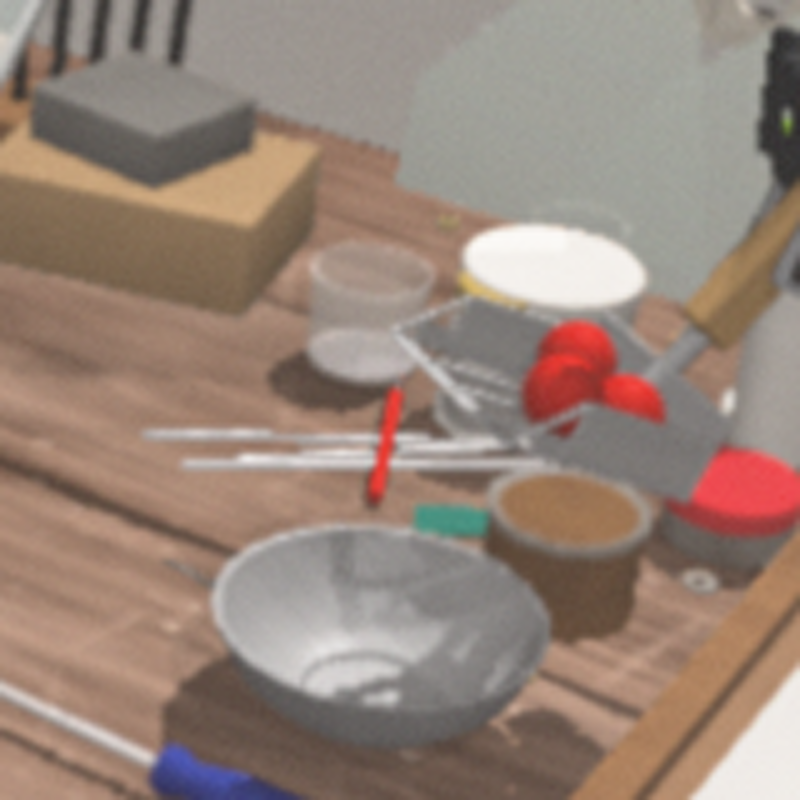

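Run:
```python
from sc import *
T,S,st=pickle.load(open("s9.pkl","rb"))
crop(T,"t9jar.png",420,150,500,220,8)
q=lambda x,y:(350+x/5-.4,190+y/5-.4)
T2,S2,_=pickle.load(open("s19.pkl","rb"))
for z in(.05,.06,.07): print(z,onz(T,(455,182),z),onz(S2,q(570,512),z), onz(T,(469,182),z), onz(S2,q(652,515),z))
```

```text
0.05 [ 0.59  -0.336  0.05 ] [ 0.588 -0.336  0.05 ] [ 0.582 -0.369  0.05 ] [ 0.61  -0.368  0.05 ]
0.06 [ 0.585 -0.331  0.06 ] [ 0.571 -0.342  0.06 ] [ 0.576 -0.364  0.06 ] [ 0.594 -0.374  0.06 ]
0.07 [ 0.579 -0.326  0.07 ] [ 0.555 -0.349  0.07 ] [ 0.571 -0.359  0.07 ] [ 0.577 -0.38   0.07 ]
```

View pics/t9jar.png

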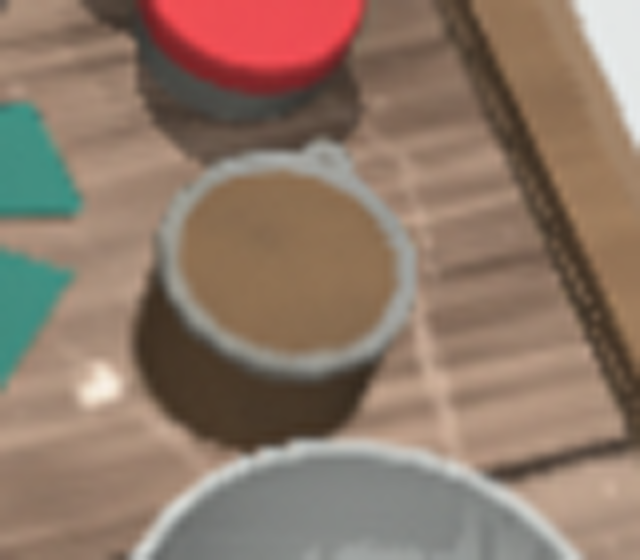

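Run:
```python
from sc import *
show(dish(.022,.135,20,-.6),dish(.022,.115,14,-.6),dish(.022,.1,9,-.6),dish(.022,.085,5,-.6))
```

```text
-> [ 0.462  0.182 -0.306  0.054  0.802 -0.031] rows 0.29175328677414536 0.4681634985317643
-> [ 0.681  0.18  -0.174  0.056  2.002 -0.026] rows 0.3630276708680471 1.1658033839720605
-> [ 0.841  0.179  0.002  0.058  3.002 -0.021] rows 0.4298083868926073 1.7476861981485599
-> [ 1.105  0.177  0.119  0.059  3.802 -0.018] rows 0.5629031437156329 2.213263878033726
```

Call:
carry_out(
  commands=[
    [[0.3,0.1,-0.2,0,0.4,0,0],[0.46,0.18,-0.3,0.05,0.8,0,0],[0.57,0.18,-0.24,0.05,1.4,0,0],[0.68,0.18,-0.17,0.05,2.0,0,0],[0.84,0.18,0,0.05,3.0,0,0]],
  ],
)

```text
t: 17.7
tcp_pos: [0.5944, -0.4004, 0.1718]
tool_rot: [-0.626, 0.19, 0.724, 0.22]
force: [0.8, -0.1, -3.7]
finger_gap: 0.194
```

Run:
```python
from sc import *
cur();show(dish(.022,.085,5,-.6),dish(.022,.075,2.5,-.6),dish(.022,.068,0,-.6))
T=manip.snapshot("top");S=manip.snapshot("scene");crop(S,"s20.png",350,190,510,350,5);crop(T,"t20.png",420,130,540,270,5)
```

```text
t 17.7 lip world [ 472.323 -318.639  100.469] tub [-118.285 -459.601  100.469] yaw -0.592784410722032 th 8.844648117693605 roll 0.027656931433858663 F [ 0.796 -0.068 -3.747] M [-0.179 -0.332  0.025] gap 16.566678038303625 q [-0.74   0.778  1.101 -0.021  1.405  1.427]
-> [ 0.256  0.213  0.157  0.082  0.769 -0.002] rows 0.1841328253550301 0.4501218210731682
-> [0.431 0.211 0.28  0.083 1.269 0.001] rows 0.2780365102025331 0.7401597043908271
-> [0.496 0.21  0.43  0.083 1.769 0.004] rows 0.34443511681358097 1.0307601116230904
```

View pics/t20.png

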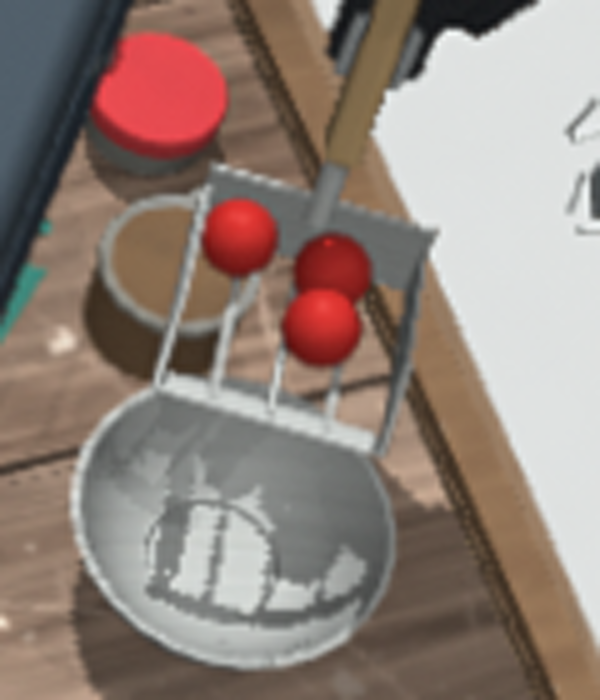

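View pics/s20.png

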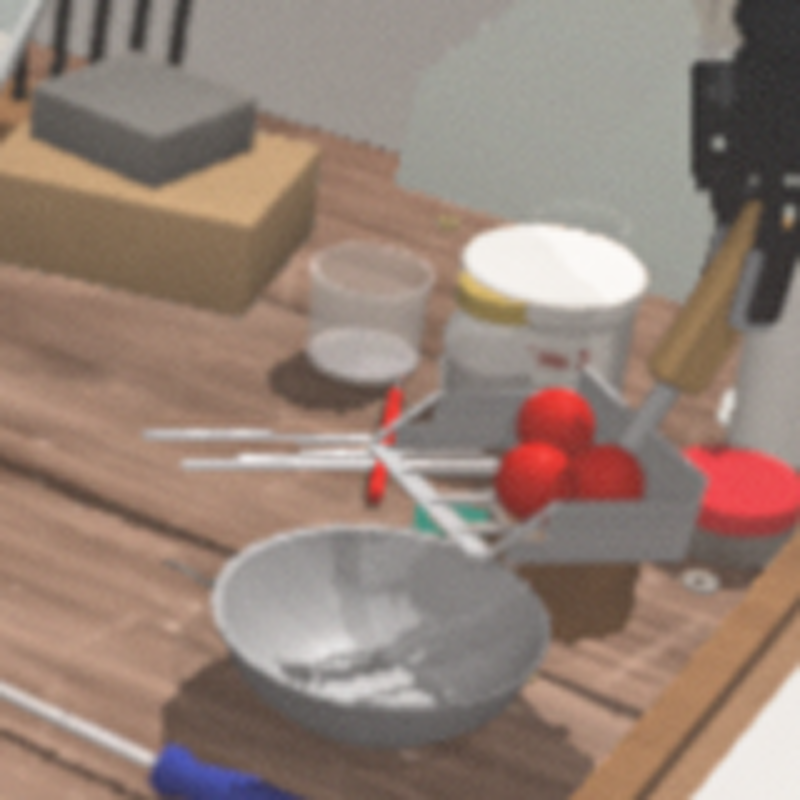

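Call:
carry_out(
  commands=[
    [[0.13,0.1,0.08,0,0.4,0,0],[0.26,0.2,0.16,0.08,0.77,0,0],[0.43,0.21,0.28,0.08,1.27,0,0],[0.46,0.21,0.35,0.08,1.5,0,0],[0.5,0.21,0.43,0.08,1.77,0,0]],
  ],
)

```text
t: 18.3
tcp_pos: [0.5814, -0.3982, 0.1621]
tool_rot: [0.678, -0.209, -0.673, -0.207]
force: [0.0, 0.5, -3.5]
finger_gap: 0.201
```

Run:
```python
from sc import *
cur();show(dish(.024,.066,-2,-.6),dish(.024,.063,-5,-.6),dish(.024,.062,-8,-.6),dish(.024,.06,-12,-.6))
T=manip.snapshot("top");S=manip.snapshot("scene");crop(S,"s21.png",350,190,510,350,5);crop(T,"t21.png",420,130,540,270,5)
```

```text
t 18.3 lip world [ 470.152 -322.683   69.393] tub [-120.685 -463.513   69.393] yaw -0.5999106926400266 th 0.15924617958526044 roll 0.00788198386355998 F [ 0.019  0.453 -3.544] M [-0.133 -0.161 -0.01 ] gap 17.144163410007888 q [-0.759  0.706  1.281  0.001  1.148  1.409]
-> [-0.065 -0.009  0.069  0.001  0.432  0.002] rows 0.04746698425500397 0.25136984005568913
-> [-0.215 -0.009  0.279  0.001  1.032  0.004] rows 0.17636557282573906 0.6006117651145225
-> [-0.434 -0.01   0.503  0.002  1.632  0.005] rows 0.3323231583000629 0.949854705500518
-> [-0.68  -0.01   0.823  0.002  2.432  0.007] rows 0.5337304392242396 1.4155122398205586
```

View pics/t21.png

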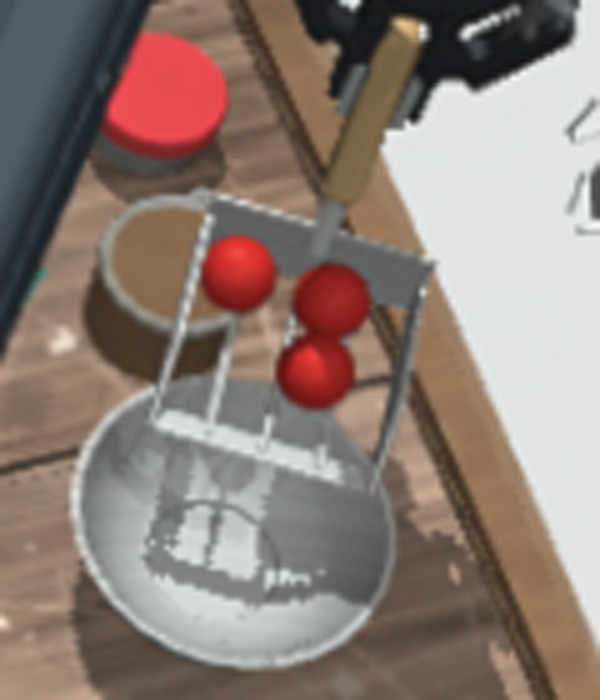

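View pics/s21.png

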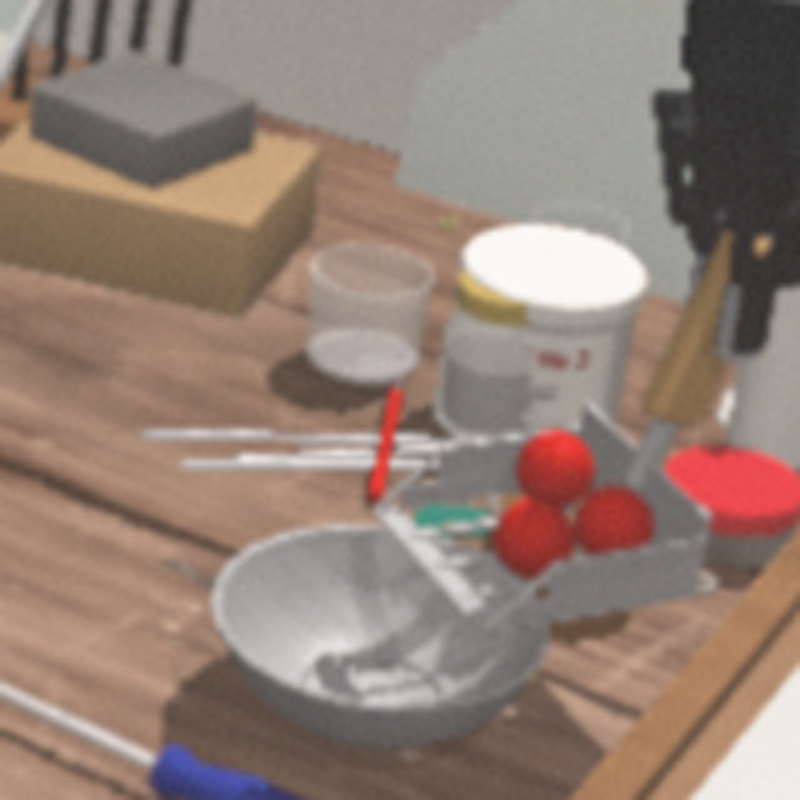

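Run:
```python
from sc import *
T,S,_=pickle.load(open("s19.pkl","rb"))
p=lambda x,y:(420+x/5-.4,130+y/5-.4);q=lambda x,y:(350+x/5-.4,190+y/5-.4)
for c in[(155,418),(375,492)]:
    w=onz(T,p(*c),.071);d=w-D;print(w,"axial",d@[np.cos(-.6),np.sin(-.6),0],"lat",d@[-np.sin(-.6),np.cos(-.6),0])
r=np.array([onz(T,p(*c),.05) for c in[(75,490),(395,540),(250,668),(110,600),(345,630),(88,440)]])
A=np.c_[2*r[:,:2],np.ones(6)];x=np.linalg.lstsq(A,(r[:,:2]**2).sum(1),rcond=None)[0];print("dish",x[:2],np.sqrt(x[2]+x[:2]@x[:2]))
```

```text
[ 0.503 -0.284  0.071] axial 0.0271342894789624 lat 0.050153394396727065
[ 0.441 -0.367  0.071] axial 0.023612003224095537 lat -0.05327281050631822
dish [ 0.456 -0.309] 0.07369267936306984
```

Call:
carry_out(
  commands=[
    [[-0.03,0,0.1,0,0.2,0,0],[-0.06,0,0.2,0,0.4,0,0],[-0.1,0,0.32,0,0.6,0,0],[-0.15,0,0.42,0,0.8,0,0],[-0.2,0,0.5,0,1.0,0,0]],
  ],
)

```text
t: 18.9
tcp_pos: [0.5709, -0.3914, 0.1678]
tool_rot: [0.708, -0.219, -0.642, -0.198]
force: [-0.5, -0.7, -4.0]
finger_gap: 0.194
```

Run:
```python
from sc import *
cur();show(dish(.018,.063,-5,-.6),dish(.018,.061,-8,-.6),dish(.018,.06,-12,-.6))
T=manip.snapshot("top");S=manip.snapshot("scene");crop(S,"s22.png",350,190,510,350,5);crop(T,"t22.png",420,130,540,270,5)
```

```text
t 18.9 lip world [ 467.042 -320.91    63.293] tub [-123.688 -461.565   63.293] yaw -0.6002994375805739 th -5.050679635711272 roll -0.008996185830232279 F [-0.533 -0.746 -4.049] M [-0.002 -0.005 -0.016] gap 16.541769286075894 q [-0.769  0.651  1.39   0.019  1.005  1.391]
-> [ 0.014 -0.021  0.021 -0.003 -0.01  -0.002] rows 0.016510622635079665 0.0063451126167121
-> [-0.184 -0.022  0.228 -0.003  0.59  -0.001] rows 0.14692299374256884 0.3433515620669304
-> [-0.498 -0.022  0.52  -0.003  1.39   0.001] rows 0.36010766916287495 0.8090047295304268
```

View pics/t22.png

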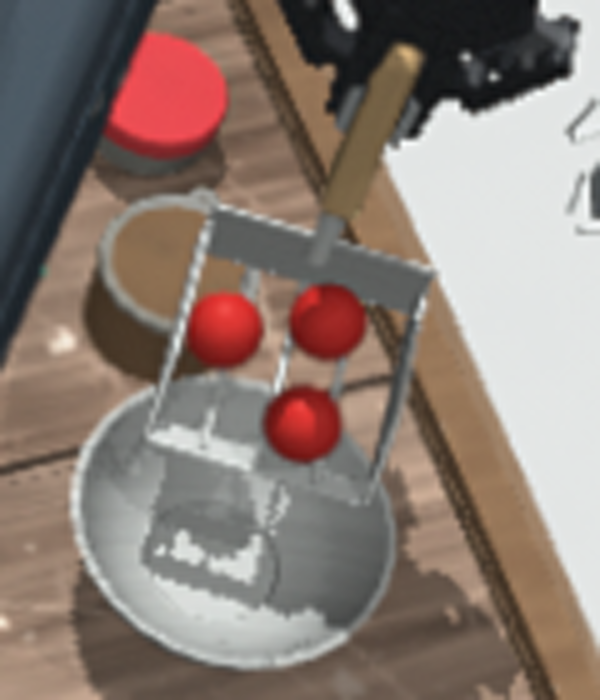

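View pics/s22.png

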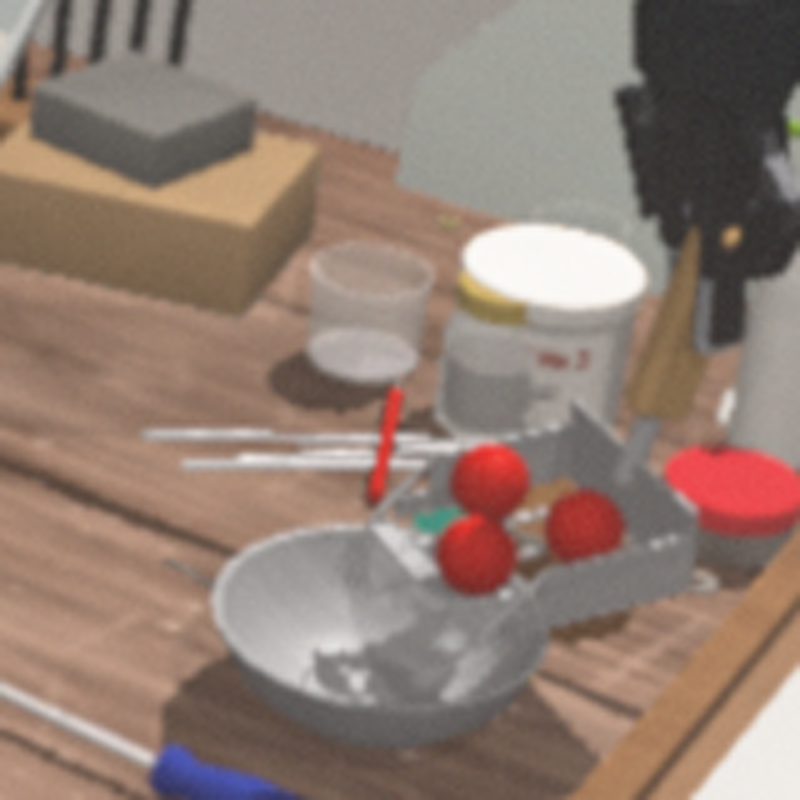

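The knobs are rolling slowly towards the lip, so I'll hold this tilt.

Call:
carry_out(
  commands=[
    [[0,0,0,0,0,0,0],[0,0,0,0,0,0,0],[0,0,0,0,0,0,0],[0,0,0,0,0,0,0],[0,0,0,0,0,0,0]],
  ],
)

```text
t: 19.5
tcp_pos: [0.5713, -0.3918, 0.1676]
tool_rot: [0.708, -0.218, -0.642, -0.198]
force: [0.0, -0.3, -3.4]
finger_gap: 0.197
```

Run:
```python
from sc import *
cur();show(dish(.018,.063,-5,-.6),dish(.018,.061,-8,-.6),dish(.018,.06,-12,-.6),dish(.018,.06,-18,-.6))
T=manip.snapshot("top");S=manip.snapshot("scene");crop(S,"s23.png",350,190,510,350,5);crop(T,"t23.png",420,130,540,270,5)
```

```text
t 19.5 lip world [ 467.387 -321.205   63.162] tub [-123.36  -461.879   63.162] yaw -0.6002575139175432 th -4.991670178071517 roll -0.009871906301169752 F [ 0.008 -0.332 -3.418] M [-0.044 -0.069 -0.036] gap 16.80885261036588 q [-0.769  0.652  1.388  0.019  1.006  1.391]
-> [ 0.002 -0.023  0.042 -0.003  0.002 -0.002] rows 0.023988081999072 0.002356933107173535
-> [-0.197 -0.023  0.249 -0.003  0.602 -0.001] rows 0.1591607620004427 0.35021975166249236
-> [-0.51  -0.024  0.541 -0.002  1.402  0.   ] rows 0.37214098049919564 0.8158737310895111
-> [-1.001 -0.024  1.018 -0.002  2.602  0.003] rows 0.7138530313463706 1.5143590360318615
```

View pics/t23.png

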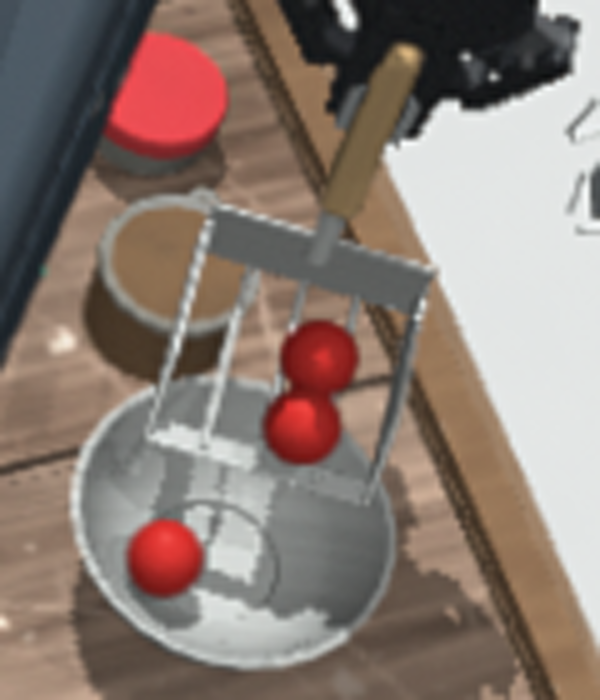

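One knob is in the dish at crop (165,558) and two are still on the bars. I'll tilt a bit more.

Call:
carry_out(
  commands=[
    [[-0.07,0,0.08,0,0.2,0,0],[-0.13,0,0.17,0,0.4,0,0],[-0.2,0,0.25,0,0.6,0,0],[-0.35,0,0.4,0,1.0,0,0],[-0.5,0,0.53,0,1.4,0,0]],
  ],
)

```text
t: 20.1
tcp_pos: [0.5588, -0.3832, 0.1791]
tool_rot: [0.746, -0.23, -0.597, -0.184]
force: [-0.0, 0.5, -3.6]
finger_gap: 0.196
```

Run:
```python
from sc import *
cur();show(dish(.018,.06,-18,-.6),dish(.018,.06,-24,-.6))
T=manip.snapshot("top");S=manip.snapshot("scene");crop(S,"s24.png",350,190,510,350,5);crop(T,"t24.png",420,130,540,270,5)
```

```text
t 20.1 lip world [ 466.336 -320.451   59.919] tub [-124.366 -461.066   59.919] yaw -0.6001614152051228 th -12.082558072573603 roll 0.0010742559059767163 F [-0.006  0.453 -3.629] M [ 0.062  0.108 -0.02 ] gap 16.69985230047105 q [-0.783  0.581  1.522  0.054  0.822  1.353]
-> [-0.539 -0.023  0.396 -0.001  1.183  0.002] rows 0.33446188325973536 0.6888764621318947
-> [-1.038 -0.023  0.863 -0.001  2.383  0.005] rows 0.6751623330048071 1.3873626650331874
```

View pics/t24.png

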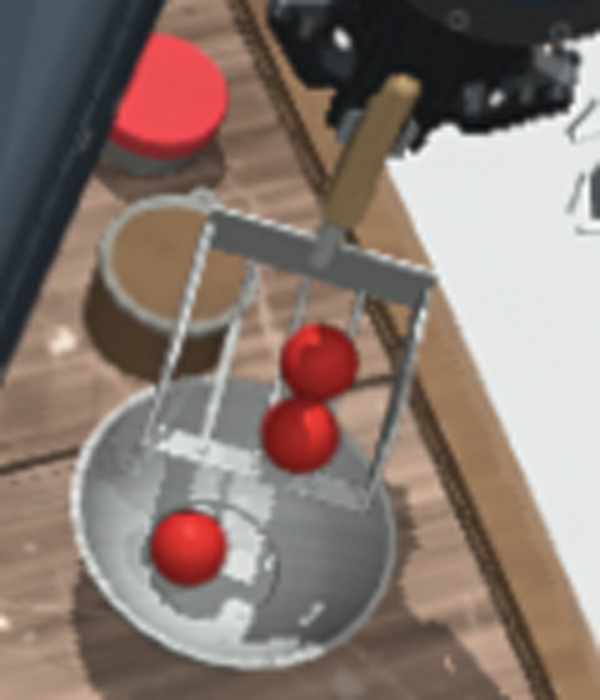

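Run:
```python
from sc import *
show(dish(.018,.057,-18,-.6),dish(.018,.055,-24,-.6),dish(.018,.052,-30,-.6),dish(.018,.05,-36,-.6))
```

```text
-> [-0.408 -0.015  0.37  -0.004  1.217  0.006] rows 0.2752182508320271 0.7085666727385085
-> [-0.827 -0.015  0.856 -0.003  2.417  0.008] rows 0.5952377428266785 1.4070498985551483
-> [-1.157 -0.016  1.4   -0.003  3.617  0.01 ] rows 0.907990737880429 2.105535367038576
-> [-1.468 -0.017  1.979 -0.003  4.817  0.013] rows 1.2322117923303475 2.8040214022179315
```

Call:
carry_out(
  commands=[
    [[-0.2,0,0.18,0,0.6,0,0],[-0.41,0,0.37,0,1.2,0,0],[-0.62,0,0.61,0,1.8,0,0],[-0.83,0,0.86,0,2.4,0,0],[-0.99,0,1.13,0,3.0,0,0]],
  ],
)

```text
t: 20.7
tcp_pos: [0.5321, -0.3651, 0.1976]
tool_rot: [0.818, -0.252, -0.494, -0.152]
force: [1.1, 0.5, -3.6]
finger_gap: 0.194
```

Run:
```python
from sc import *
cur();show(dish(.018,.053,-30,-.6),dish(.018,.05,-33,-.6),dish(.018,.05,-36,-.6),dish(.018,.05,-40,-.6))
T=manip.snapshot("top");S=manip.snapshot("scene");crop(S,"s25.png",350,190,510,350,5);crop(T,"t25.png",420,130,540,270,5)
```

```text
t 20.7 lip world [ 468.305 -322.03    53.493] tub [-122.491 -462.755   53.493] yaw -0.599769233734299 th -27.141477576720494 roll 0.006672379843307214 F [ 1.075  0.47  -3.64 ] M [0.277 0.291 0.03 ] gap 16.571459487452938 q [-0.822  0.471  1.793  0.256  0.416  1.136]
-> [-0.289 -0.029  0.279  0.002  0.572  0.004] rows 0.20137215168375117 0.3327794577709186
-> [-0.451 -0.03   0.547  0.003  1.172  0.005] rows 0.35489255734699227 0.6820196362508898
-> [-0.707 -0.03   0.774  0.003  1.772  0.006] rows 0.5244193143256812 1.031261932245941
-> [-1.029 -0.031  1.097  0.003  2.572  0.008] rows 0.7522367183525378 1.4969190591706583
```

View pics/t25.png

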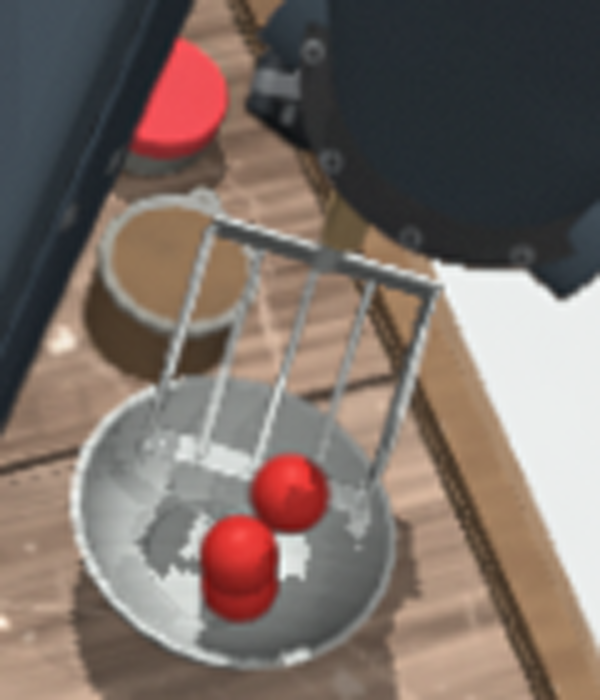

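View pics/s25.png

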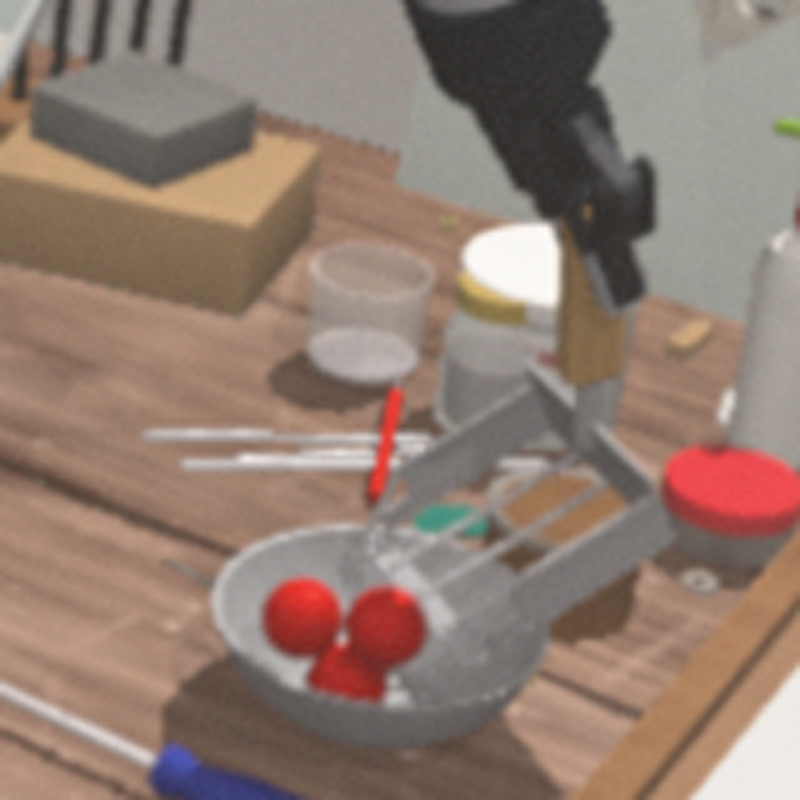

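All three knobs are in the dish. I'll hold 0.1 s, then raise the scoop straight up and level it.

Run:
```python
from sc import *
show(dish(.03,.08,-25,-.6),dish(.04,.11,-18,-.6),dish(.05,.15,-8,-.6),dish(.05,.17,0,-.6))
```

```text
-> [-0.563 -0.    -1.105 -0.01  -0.345  0.02 ] rows 0.6200422824010619 0.20138678068245938
-> [-0.748  0.001 -2.397 -0.009 -1.745  0.018] rows 1.255397780408231 1.0159344169242166
-> [-0.919  0.003 -3.884 -0.008 -3.745  0.014] rows 1.9956102251648151 2.180031997102967
-> [-0.737  0.004 -4.432 -0.007 -5.345  0.011] rows 2.2462844007898988 3.1113351570327206
```

Call:
carry_out(
  commands=[
    [[-0.3,0,-0.5,0,-0.1,0,0],[-0.56,0,-1.1,0,-0.35,0,0],[-0.75,0,-2.4,0,-1.75,0,0],[-0.9,0,-3.88,0,-3.3,0,0],[-0.74,0,-4.43,0,-5.0,0,0]],
  ],
)

```text
t: 21.3
tcp_pos: [0.6048, -0.415, 0.2653]
tool_rot: [0.717, -0.221, -0.632, -0.194]
force: [1.4, -0.7, -2.0]
finger_gap: 0.199
```

Run:
```python
from sc import *
cur()
T=manip.snapshot("top");S=manip.snapshot("scene");cv2.imwrite("pics/s26.png",S["image"][:,:,::-1]);cv2.imwrite("pics/t26.png",T["image"][:,:,::-1])
P=np.array([.42,-.10,0])
for f in(.25,.5,.75,1):
    l=np.array([.494,-.338,.17])*(1-f)+f*(P+[0,0,.12]);show(tcp_for(l,-.6*(1-f)+.05*f,0))
```

```text
t 21.3 lip world [ 503.443 -346.383  157.173] tub [ -88.811 -489.087  157.173] yaw -0.5991998812385155 th -6.721904444995984 roll -0.00286121402751324 F [ 1.39  -0.69  -1.965] M [-0.045 -0.116 -0.008] gap 16.95861929943207 q [-0.762  0.599  1.201  0.021  1.216  1.4  ]
-> [ 0.265 -2.51   2.335 -1.84  -1.45  -0.145] rows 1.7192389610184313 1.3661987009175742
-> [ 0.462 -4.91   4.542 -3.698 -1.439 -0.282] rows 3.3522524235537006 2.315583798283433
-> [ 0.642 -7.265  6.881 -5.556 -1.422 -0.418] rows 5.013571125155644 3.347203967650157
-> [ 0.804 -9.553  9.345 -7.415 -1.397 -0.555] rows 6.694034440004124 4.4036342619951565
```

View pics/t26.png

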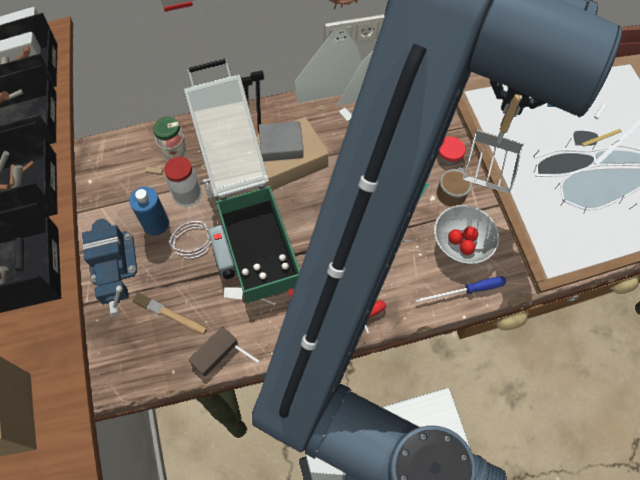

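View pics/s26.png

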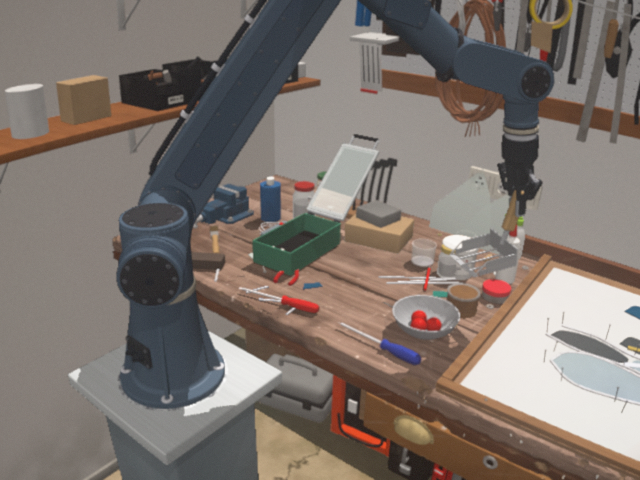

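Call:
carry_out(
  commands=[
    [[0.0,-1.2,1.1,-0.9,-0.7,-0.07,0],[0.1,-2.7,2.5,-2.0,-1.4,-0.15,0],[0.2,-4.4,4.1,-3.3,-1.4,-0.25,0],[0.35,-6.0,5.6,-4.6,-1.4,-0.35,0],[0.5,-7.3,6.9,-5.6,-1.4,-0.42,0]],
  ],
)

```text
t: 21.9
tcp_pos: [0.567, -0.1761, 0.2295]
tool_rot: [0.708, -0.034, -0.704, -0.038]
force: [0.7, 0.3, -2.2]
finger_gap: 0.196
```

Run:
```python
from sc import *
cur()
show(tcp_for([.417,-.099,.1],.075,0),tcp_for([.417,-.099,.05],.075,0))
```

```text
t 21.9 lip world [ 433.026 -161.807  137.064] tub [-148.504 -300.77   137.064] yaw -0.10508787221948598 th 0.29088159873457664 roll 0.35812484901321423 F [ 0.73   0.27  -2.191] M [ 0.039 -0.199  0.028] gap 16.736950589696118 q [-0.493  0.486  1.518  0.008  1.135  1.178]
-> [ 1.47  -3.409  1.01  -2.064  0.052  0.056] rows 1.923928455701782 1.2024988467066187
-> [ 3.47  -3.398  1.02  -2.064  0.052  0.056] rows 2.4812918132052193 1.2024988467066187
```

Call:
carry_out(
  commands=[
    [[0.2,-1.1,0.33,-0.7,0,0,0],[0.5,-2.2,0.66,-1.4,0,0,0],[1.0,-3.2,0.95,-2.0,0.05,0.05,0],[1.47,-3.4,1.01,-2.06,0.05,0.05,0],[1.8,-3.4,1.01,-2.06,0.05,0.05,0]],
  ],
)

```text
t: 22.4
tcp_pos: [0.5509, -0.0892, 0.1845]
tool_rot: [0.71, 0.027, -0.704, 0.026]
force: [0.6, -0.5, -3.3]
finger_gap: 0.195
```

Run:
```python
from sc import *
cur()
show(tcp_for([.417,-.099,.03],.075,0),tcp_for([.417,-.099,.008],.075,0),tcp_for([.417,-.099,.001],.075,0))
T=manip.snapshot("top");S=manip.snapshot("scene");crop(S,"s27.png",290,200,450,350,5)
```

```text
t 22.4 lip world [416.891 -99.362  91.565] tub [-161.024 -237.501   91.565] yaw 0.07291616366188097 th 0.08391523937215044 roll 0.06992404866021858 F [ 0.612 -0.495 -3.262] M [-0.03  -0.07  -0.012] gap 16.642522728350876 q [-0.363  0.496  1.656  0.005  0.983  1.13 ]
-> [ 2.455 -0.028  0.021 -0.024  0.017  0.014] rows 1.2274758737280314 0.018842795582529655
-> [ 3.335 -0.027  0.028 -0.024  0.017  0.014] rows 1.6674518888800856 0.018842795582529655
-> [ 3.615 -0.027  0.03  -0.024  0.017  0.014] rows 1.8074467061937305 0.018842795582529655
```

View pics/s27.png

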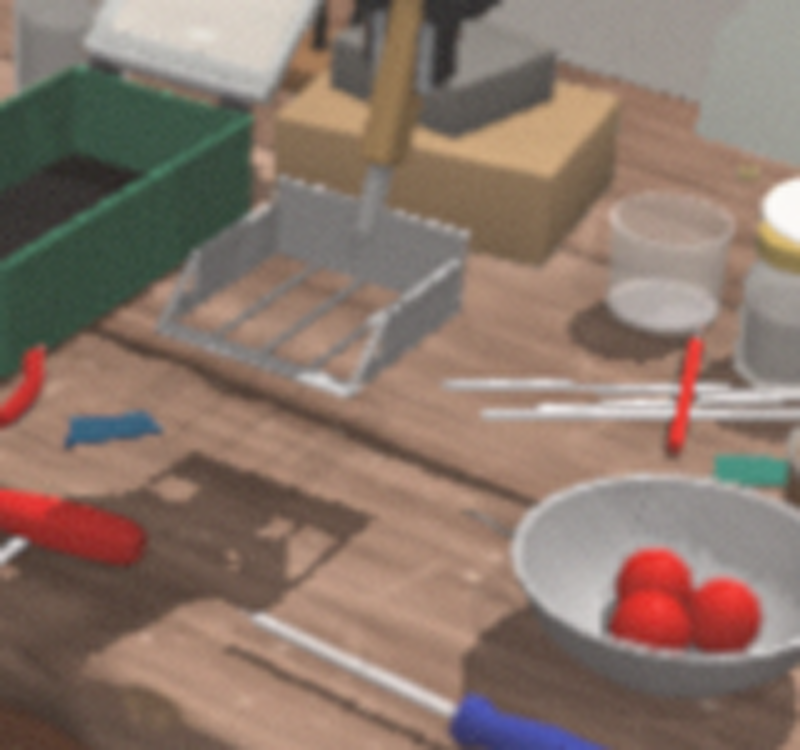

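The scoop hangs level over its original clear spot, and the three knobs lie in the upright dish. Lowering now.

Call:
carry_out(
  commands=[
    [[0.8,0,0,0,0,0,0],[1.7,-0.02,0.02,0,0,0,0],[2.5,-0.02,0.02,0,0,0,0],[3.1,-0.02,0.02,0,0,0,0],[3.4,-0.02,0.03,0,0,0,0]],
  ],
)

```text
t: 23.0
tcp_pos: [0.5513, -0.0908, 0.099]
tool_rot: [0.71, 0.026, -0.704, 0.025]
force: [0.2, 0.1, -2.9]
finger_gap: 0.195
```

Run:
```python
from sc import *
cur()
```

```text
t 23.0 lip world [ 417.297 -100.516    6.132] tub [-160.685 -238.677    6.132] yaw 0.06979615250011911 th 0.08506591687203174 roll 0.09195268801880821 F [ 0.17   0.081 -2.883] M [ 0.03  -0.111  0.004] gap 16.629897446433848 q [-0.366  0.626  1.718  0.007  0.791  1.129]
```

Call:
carry_out(
  commands=[
    [[0.05,0,0,0,0,0,0],[0.1,0,0,0,0,0,0],[0.15,0,0,0,0,0,0],[0.19,0,0,0,0,0,0],[0.22,0,0,0,0,0,0]],
  ],
)

```text
t: 23.5
tcp_pos: [0.5512, -0.0892, 0.0951]
tool_rot: [0.71, 0.027, -0.703, 0.026]
force: [0.1, -0.7, -4.0]
finger_gap: 0.197
```

Run:
```python
from sc import *
cur()
```

```text
t 23.5 lip world [417.281 -99.196   2.001] tub [-160.625 -237.358    2.001] yaw 0.07206097743769249 th 0.011292574274420404 roll 0.08506652493426657 F [ 0.131 -0.732 -4.032] M [ 0.007 -0.1   -0.005] gap 16.847108582999333 q [-0.363  0.631  1.722  0.007  0.78   1.128]
```

Call:
carry_out(
  commands=[
    [[0.02,0,0,0,0,0,0],[0.04,0,0,0,0,0,0],[0.06,0,0,0,0,0,0],[0.08,0,0,0,0,0,0],[0.09,0,0,0,0,0,0]],
  ],
)

```text
t: 24.0
tcp_pos: [0.5514, -0.089, 0.0934]
tool_rot: [0.71, 0.027, -0.703, 0.026]
force: [0.2, 2.5, 6.6]
finger_gap: 0.195
```

Run:
```python
from sc import *
cur()
```

```text
t 24.0 lip world [417.519 -98.942   0.275] tub [-160.373 -237.118    0.275] yaw 0.07200138539221576 th -0.0006994652750144249 roll 0.0986099569859933 F [0.195 2.459 6.64 ] M [0.139 0.237 0.001] gap 16.65332731919496 q [-0.363  0.634  1.722  0.008  0.776  1.128]
```

It's on the bench, with +6.6 N upward. I'll release.

Call:
carry_out(
  commands=[
    [[-0.04,0,0,0,0,0,20],[-0.04,0,0,0,0,0,30],[-0.04,0,0,0,0,0,50],[-0.04,0,0,0,0,0,50],[-0.04,0,0,0,0,0,50]],
  ],
)

```text
t: 24.5
tcp_pos: [0.5508, -0.0892, 0.0932]
tool_rot: [0.71, 0.027, -0.704, 0.025]
force: [0.2, 0.4, 0.6]
finger_gap: 0.589
```

Call:
carry_out(
  commands=[
    [[-0.6,0,0,0,0,0,50],[-1.6,0,0,0,0,0,50],[-3.0,0,0,0,0,0,50],[-4.8,0,0,0,0,0,50],[-6.6,0,0,0,0,0,50]],
  ],
)

```text
t: 25.0
tcp_pos: [0.5488, -0.0893, 0.2594]
tool_rot: [0.709, 0.027, -0.704, 0.025]
force: [0.8, -0.7, -0.5]
finger_gap: 0.583
```

Run:
```python
from sc import *
s=manip.sense();print(s["t"],s["tcp_pos"],s["finger_gap"],s["force"])
T=manip.snapshot("top");S=manip.snapshot("scene");cv2.imwrite("pics/s28.png",S["image"][:,:,::-1]);cv2.imwrite("pics/t28.png",T["image"][:,:,::-1])
```

```text
25.0 [ 0.549 -0.089  0.259] 0.5828545315997085 [ 0.817 -0.716 -0.546]
```

View pics/t28.png

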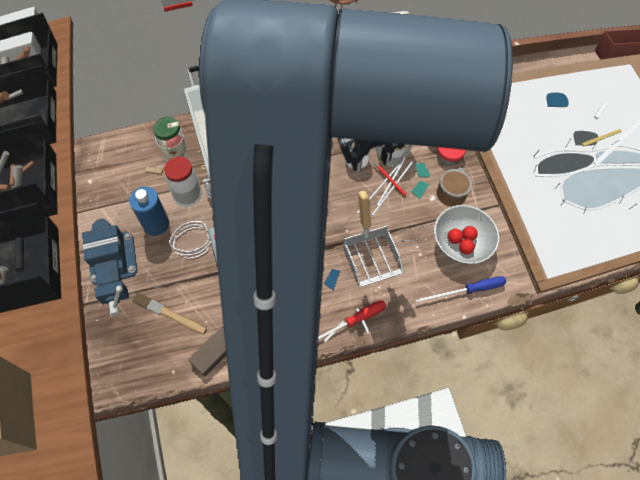

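View pics/s28.png

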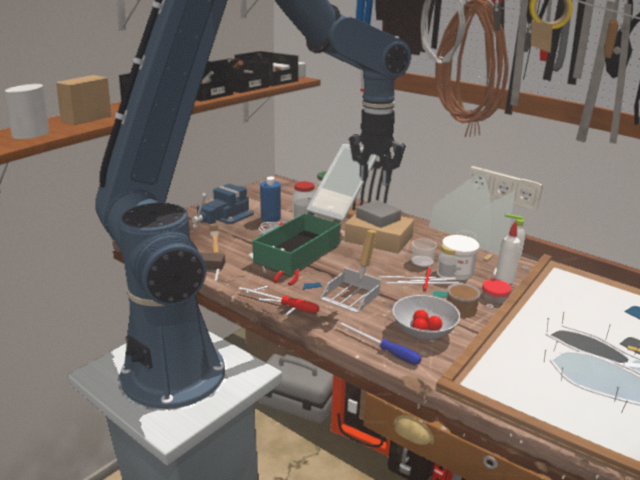

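The scoop stands flat at (372,258) in the top view with its handle upright. The dish at (466,235) holds the three knobs, the hood is open, and the can and block haven't moved. I'm handing in.

```bash
python3 -c "
from station import manip
print(manip.sign_off())"
```

```text
the job is handed in; nothing more can be done
None
```

I handed the job in at about 25 s of the 72 s allowed; the system gave no verdict.

- **Hood:** I swung it past its spring and let go. It is leaning back on its stop in the last scene picture.
- **Knobs:** I slid the scoop along the tub floor, tilted it up the sloped near wall and lifted out all three knobs. I tipped them into the dish with the lip 5–6 cm above the bench, level with the rim or just above it. One rolled out at a slight tilt. The other two caught on the step behind the lip and came out at about 27 degrees.
- **Scoop:** I set it down where it first stood. I felt about 7 N of contact with the bench, then released it and moved the gripper clear.

**Last checks:**
- **Dish and scoop:** the final pictures show three red knobs in the upright dish and the scoop standing flat.
- **Bystanders:** the spray can is upright and unmoved. The sanding block was partly hidden by the arm, but what showed was in its original place.
- **White balls:** all five were in the tub in the last clear top view, just after tipping. The arm hid the tub in the final top picture, so I did not count them again. Nothing went near the tub after that.

The only disagreement was 2–4 mm between camera and arm readings of the scoop's position, within the clearances I used. Sensed forces at the end of each move stayed under about 15 N.

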